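# Lock the vial rack into the inclined dispensing nest

### The arm

A 6-joint arm with a two-finger parallel gripper is mounted at the origin on the work surface. World frame = base frame: x ahead of the robot, y to its left, z up, the work surface at z = 0. Lengths are in m, angles in rad, forces in N, time in s.
With the tool pointing down it reaches from about 0.325 to 0.775 m from the base axis. Payload 9.3 kg.
Tool frame: the origin (TCP) lies between the finger pads; the fingertips stand ctrl.tip_extent ahead of it and the grasp point (between the pads) lies 5 mm behind it (ctrl.tip_extent is the distance from the TCP to the fingertips, in m); z points along the fingers, y is the line along which they close (so a half turn about z gives the same grasp; the last joint's range is limited). The gripper opens to 85 mm and grips with 20 to 120 N. Pads are 22 mm wide; open, the fingers measure 114 mm over their backs; the gripper's body (76 mm by 85 mm) begins 54 mm behind the grasp point. The pads swing forward as they close: fully open they stand 13 mm farther back than shut.
Start: joints at [1.096, 0.259, 0.021, 1.334, 0, 1.418], TCP at [0.174, 0.522, 0.245] pointing down, gripper open.
Joint ranges: [-3.04, 3.04], [-0.91, 1.82], [-1.04, 1.36], [-1.92, 1.95], [-1.52, 1.45], [-3.14, 3.14]. Speed limits (rad/s): [2.22, 2.22, 2.79, 3.14, 3.14, 3.14].

### API

Orientations are given as a unit quaternion [w, x, y, z].
In Python, from workcell import ctrl gives the robot as it stands.
- The arm moves only by the tool arm_command, never from a script. Its argument "increments" is a list of rows, each an object with "travel": the shift along the world's x, y, z in mm, a list of three; "roll": the turn about the world's z in rad; "fingers": the opening in per cent of the stroke, from 0 (shut) to 100 (fully open). In form: [{"travel": [x, y, z], "roll": roll, "fingers": fingers}, ...]. A call has 1 to 5 rows; each row is the pose to reach, as a shift and turn from the pose commanded when the call began; what a row does not reach only later rows make up. A row lasts 1/12 s, in which the tool goes at most 41.7 mm and 7.16 degrees, less where a joint would pass 70% of its speed; a pose out of reach is approached as far as the arm can. A call with a gripper value outside its range is refused whole. The fingers move at their own pace and stop on an object; "newtons" is the grip in N (left out, the last holds). Time passes only in rows, so rows that repeat a pose let the fingers close. It gives the time, the measured TCP pose, the force, the opening and the grip force at its end, in the units of the state.
- ctrl.get_state(): the state, without advancing time (a new reading comes with each control period).
- ctrl.get_image(name): name is "side" or "top" or "wrist"; returns a dict with "color" (400x640x3 uint8, blue, green, red), "vfov" (degrees; the focal length in pixels is half the picture's height over the tangent of half this angle, whatever the lens; pixels are square), "cx", "cy" (the principal point, pixels), "dist" ([k1, k2, p1, p2, k3] as OpenCV has them; the pictures are not rectified), "rvec" (rotation vector, rad) and "tvec" (3), from world to camera coordinates, as OpenCV has them. Camera axes: x right, y down, z forward; pixel columns grow to the right and rows downward; lengths in m; the calibration is good to about 2 mm. A picture is of the moment at which its call begins. There is no depth.
- ctrl.close_job(): hands the job in; it is judged then, once.
The state is a dict: "t": time; "joints": joint angles; "dq": joint speeds; "joint_efforts": joint torques, N m; "position": TCP position; "orientation": TCP orientation; "ft_force": force on the tool from outside, world axes, zero at the start; "wrist_torque": the same for the moment, N m; "gripper_width": finger opening in m; "gripper_force": force on a finger pad.
Only numpy, scipy, OpenCV 4.12 (cv2) and the standard library are available. Lean on these libraries where they do the work, as an engineer would, in place of code of your own. Each camera call takes 0.05 s, during which the arm holds its last target. There are 200 camera calls.

### The job

Set the vial rack flat on the inclined bed with its fork astride the guide tube and let go of it. Then take the T-head pin from its stand, feed it straight down through the guide tube until its disc lies on the fork, turn it a quarter turn so the head locks crosswise under the bed, and let go; leave the other things on the bench where they are.

Things in the scene. Friction and masses are not known exactly. Their poses are not given: they have to be found in the camera images.
- bed: Inclined steel bed plate of the fixed nest, 163 x 104 x 12 mm, sloping 28 degrees, low edge nearer the robot, on corner posts, open below. Origin: slot centre in the upper face, 105 mm above the table. x up the slope, y across, z the face's normal, leaning toward the robot. The slot, 13 (x) x 29 (y) mm, goes through the plate.
- tube_top (a point): Centre of the mouth of the guide tube, a rectangular steel tube standing on the bed round the slot: outside 21 (x) x 37 (y) mm, inside 13 x 29 mm, 30 mm high. Axes as the bed's. The straight guide runs from here to the plate's underside, 42 mm, and is open below.
- bed_seat (a point): Place on the bed's face, 60 mm down the slope from the slot, where the middle of the seated rack's underside belongs. Axes as the bed's. In this frame a lip 8 mm high has its inner face at x = -54 mm and two 8 mm high corner guides have inner faces at y = +-27.5 mm (x from -55 to -39).
- rack_mid (a point): Centre of the loose aluminium vial rack (about 0.35 kg), half-way up its 32 mm height; x toward its forked end, y across, z up. Main block 84 mm long (x = -50 to +34), 50 mm wide, flat parallel sides to grasp. Six capped vials fixed in it, tops 28 mm above this point. Starts upright on the table. Seated: 16 mm above bed_seat, x up the slope.
- rack_fork (a point): Point between the rack's two tines, half-way up, 60 mm along x from rack_mid; same axes. From here: crosspiece 59 mm wide from x = -26 to -14, tines from x = -14 to +16, each 9 mm wide, 41 mm clear between, 32 mm high. Seated, they stand astride the tube, 2 mm clear each side, about 3 mm play along x, and 2 mm higher than the tube.
- pin_grip (a point): Grip point on the wing of the loose T-head pin (about 0.12 kg): grey, 36 (x) x 14 (y) x 40 (z) mm, standing on the pin's clamp disc (54 mm across, 6 mm thick, its top 24 mm below this point; wing top 16 mm above). z: the pin's axis, away from the head. It starts upright, 94 mm above the table. With the disc on the seated fork this point is 62 mm above the bed's origin.
- pin_head (a point): Centre of the pin's T-head, a steel bar 24 (x, as the wing's width) x 9 (y) x 8 (z) mm, 82 mm below pin_grip. Shank 8.4 mm thick, 48 mm from head to disc. Passes the slot only with its x along the bed's y. With the disc on the fork it is at z = -20 mm in the bed's frame, 4 mm clear below the plate, free to turn; locked with its x along the bed's x.
- rack: The vial rack, same axes as rack_mid, origin 16 mm below it, on the underside.
- stand: Fixed black stand of the pin, 66 x 66 x 64 mm, origin at the centre of its underside. The pin's disc lies on its top, shank and head hang in its round 30 mm through bore: lift at least 60 mm to clear it.
- reagent: Bystander: amber bottle, 52 mm diameter, 95 mm tall, origin at the centre of its underside.
- beaker: Bystander: open beaker, 68 mm diameter, 80 mm tall, origin at the centre of its underside.
- syringe: Bystander: syringe barrel lying on the table, 100 mm long (x), 20 mm thick, origin under its middle.
- driver: Bystander: screwdriver lying on the table, 160 mm long along its x, about 30 mm thick, origin under its middle.
- thumbscrew: Bystander: thumbscrew standing on its round head (32 mm diameter), 44 mm tall with the plain screw up, no T-head, origin at the centre of its underside.
- dish: Bystander: shallow clear dish, 90 mm diameter, 14 mm tall, origin at the centre of its underside.
Things that resemble listed ones, but are neither listed nor needed, are in the scene too. Leave any purple look-alike of the rack alone.

How it is judged:
On the way, in this order (a step that is already met when the one before it is completed fails the run):
1. the rack is seated flat on the bed, fork astride the tube, and released (x of rack_mid in the frame of bed between -0.066 and -0.054 m and y of rack_mid in the frame of bed between -0.005 and 0.005 m and z of rack_mid in the frame of bed between 0.012 and 0.0195 m and angle between the z axis of rack_mid and the z axis of bed, either way round below 0.06 rad and angle between the x axis of rack_mid and the x axis of bed, either way round below 0.12 rad and contact force between the fingers and rack below 0.05 N), for 0.2 s.
2. the T-head has come out below the bed, still in line with the slot, the rack still seated (x of rack_mid in the frame of bed between -0.066 and -0.054 m and y of rack_mid in the frame of bed between -0.005 and 0.005 m and z of rack_mid in the frame of bed between 0.012 and 0.0195 m and angle between the z axis of rack_mid and the z axis of bed, either way round below 0.06 rad and angle between the x axis of rack_mid and the x axis of bed, either way round below 0.12 rad and x of pin_head in the frame of bed between -0.008 and 0.008 m and y of pin_head in the frame of bed between -0.008 and 0.008 m and angle between the z axis of pin_head and the z axis of bed, either way round below 0.12 rad and z of pin_head in the frame of bed between -0.026 and -0.016 m and angle between the x axis of pin_head and the y axis of bed, either way round below 0.5 rad), for 0.1 s.
3. the pin is turned so that the head lies across the slot (x of rack_mid in the frame of bed between -0.066 and -0.054 m and y of rack_mid in the frame of bed between -0.005 and 0.005 m and z of rack_mid in the frame of bed between 0.012 and 0.0195 m and angle between the z axis of rack_mid and the z axis of bed, either way round below 0.06 rad and angle between the x axis of rack_mid and the x axis of bed, either way round below 0.12 rad and x of pin_head in the frame of bed between -0.008 and 0.008 m and y of pin_head in the frame of bed between -0.008 and 0.008 m and angle between the z axis of pin_head and the z axis of bed, either way round below 0.12 rad and z of pin_head in the frame of bed between -0.026 and -0.016 m and angle between the x axis of pin_head and the x axis of bed, either way round below 0.44 rad), for 0.1 s.
At the end, for the whole second after the job is handed in: Rack flat on the bed astride the tube (6 mm along, 5 mm across, 0.06 rad flat, 0.12 rad straight); pin in the tube within 0.12 rad and 8 mm, head centre 16 to 26 mm below the bed face and across the slot within 25 degrees; both released; bystanders within 40 mm (all of step 3); the robot touches nothing.
It fails at once if a bystander is shifted more than 40 mm (distance of any of reagent, beaker, syringe, driver, thumbscrew, dish from where it was at the start of the episode above 0.04 m).
It also fails if it takes over 72 s, if anything falls off the work surface, if the arm or the gripper's body presses on something with over 40 N, if the wrist force passes 120 N, or if a joint passes its speed limit or range.

## Working session

There is one attempt and no reset: what is moved stays moved. The work goes in short steps, Python scripts to look and compute and a tool call to move; the robot and the scene stay as the last step left them, time stands still between calls to the robot, and variables do not carry over. Pictures are saved under pics/ and viewed, at most 10 in all, crops included, and the job is handed in when it is done.

Besides the shell and the picture viewer there is one more tool, called after "Request:" as a command line: name --argument value ..., lists and objects as JSON in quotes. arm_command: Moves the arm, as the interface text tells. Its arguments: {"type":"object","properties":{"increments":{"type":"array","items":{"type":"object","properties":{"travel":{"type":"array","items":{"type":"number"}},"roll":{"type":"number"},"fingers":{"type":"number"}}}},"newtons":{"type":"number"}},"required":["increments"]}

```bash
mkdir -p pics; cat > h.py <<'E'
import numpy as np, cv2
from workcell import ctrl
def cam(n):
    d=ctrl.get_image(n); im=d["color"]; f=im.shape[0]/2/np.tan(np.radians(d["vfov"])/2)
    d["K"]=np.array([[f,0,d["cx"]],[0,f,d["cy"]],[0,0,1.]]); d["R"]=cv2.Rodrigues(np.array(d["rvec"],float))[0]
    d["t"]=np.array(d["tvec"],float).ravel(); d["D"]=np.array(d["dist"],float); d["C"]=-d["R"].T@d["t"]; return d
def rays(d,uv):
    p=cv2.undistortPoints(np.array(uv,float).reshape(-1,1,2),d["K"],d["D"])[:,0]
    r=np.c_[p,np.ones(len(p))]@d["R"]; return r/np.linalg.norm(r,axis=1)[:,None]
def onz(d,uv,z):
    r=rays(d,uv); return d["C"]+r*((z-d["C"][2])/r[:,2])[:,None]
def proj(d,P):
    return cv2.projectPoints(np.array(P,float).reshape(-1,1,3),np.array(d["rvec"],float),d["t"],d["K"],d["D"])[0][:,0]
def tri(ds,uvs):
    A=np.zeros((3,3));b=np.zeros(3)
    for d,uv in zip(ds,uvs):
        r=rays(d,[uv])[0];M=np.eye(3)-np.outer(r,r);A+=M;b+=M@d["C"]
    return np.linalg.solve(A,b)
E
python3 - <<'E'
from h import *
a=[cam(n) for n in("top","side","wrist")]
for n,d in zip(("top","side","wrist"),a):
    cv2.imwrite(f"pics/{n}0.png",d["color"]); print(n,d["vfov"],d["C"].round(3),d["R"][2].round(2),d["D"])
print(ctrl.get_state(),ctrl.tip_extent)
E
```

```text
top 46.26082069366497 [0.432 0.01  1.104] [ 0.12 -0.01 -0.99] [-0.00758734  0.          0.          0.          0.        ]
side 53.530006292783376 [0.346 0.741 0.61 ] [ 0.22 -0.82 -0.53] [-0.01099221  0.          0.          0.          0.        ]
wrist 61.448757750559025 [0.101 0.546 0.373] [ 0.29 -0.1  -0.95] [-0.02359235  0.          0.          0.          0.        ]
{'t': 0.15, 'joints': array([ 1.09636691e+00,  2.59045542e-01,  2.09339729e-02,  1.33370823e+00,
       -1.65500398e-05,  1.41820050e+00]), 'dq': array([-0.00101097, -0.00243182,  0.00221889,  0.00095881,  0.00051613,
       -0.00105998]), 'joint_efforts': array([ 1.67662412e-03, -5.55975580e+01,  3.44661748e+01,  1.14067513e-02,
       -1.78138143e-04, -2.04725137e-05]), 'position': array([0.17388   , 0.52157349, 0.24481363]), 'orientation': array([-1.49948734e-04,  1.60223200e-01,  9.87080678e-01, -4.89344110e-04]), 'ft_force': array([ 0.29619791, -0.24476402,  0.01220161]), 'wrist_torque': array([-0.01774552, -0.00205736, -0.02422307]), 'gripper_force': 0.0, 'gripper_width': 0.08538320046223162} 0.014
```

View pics/top0.png

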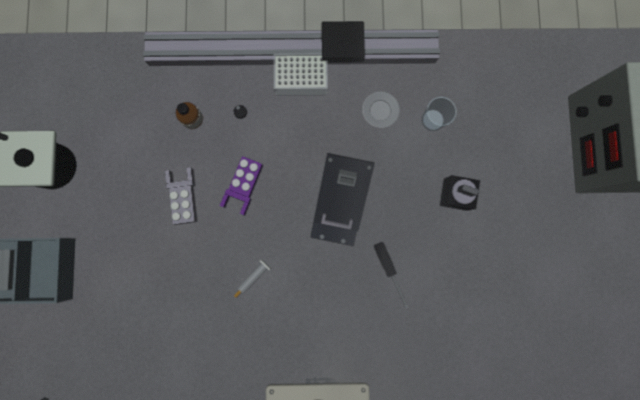

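View pics/side0.png

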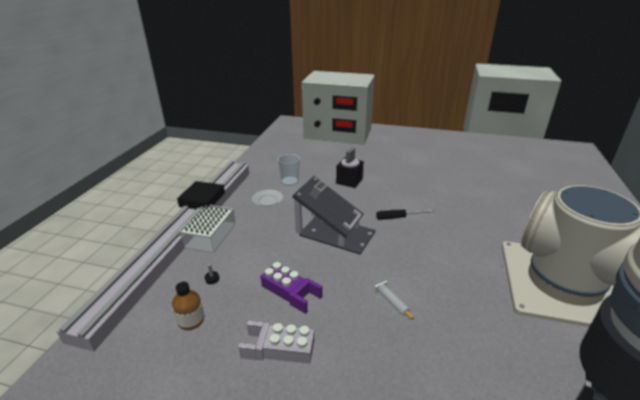

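```bash
python3 - <<'E'
import cv2,numpy as np
im=cv2.imread("pics/top0.png"); s=cv2.imread("pics/side0.png")
def crop(i,x,y,w,h,k): return cv2.resize(i[y:y+h,x:x+w],(w*k,h*k),interpolation=cv2.INTER_CUBIC)
a=crop(im,155,155,50,75,4);b=crop(im,300,145,85,75+30,4)[:420];c=crop(im,430,165,62,50,4)
b=crop(im,305,150,75,100,4)
e=crop(s,320,140,50,50,4); g=crop(s,285,170,100,90,4)
M=np.zeros((600,800,3),np.uint8)
M[0:300,0:200]=a; M[0:400,200:500]=b; M[0:200,500:748]=c; M[400:600,200:400]=e
M[220:580,410:800]=cv2.resize(g,(400,360))[:,:390]
M=cv2.convertScaleAbs(M,alpha=1.4)
cv2.imwrite("pics/m1.png",M)
E
```

```text
(no output)
```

View pics/m1.png

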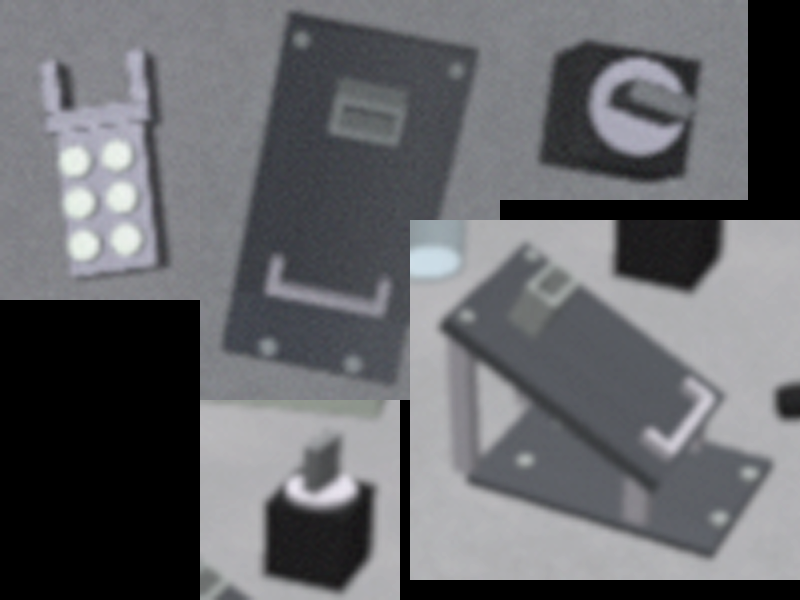

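```bash
python3 - <<'E'
from h import *
from scipy.spatial.transform import Rotation as Ro
t=cam("top");s=cam("side")
hsv=cv2.cvtColor(t["color"],cv2.COLOR_BGR2HSV)
m=((hsv[...,2]>125)&(hsv[...,1]<60)).astype(np.uint8)*255
roi=np.zeros_like(m);roi[155:232,150:208]=m[155:232,150:208]
cs=max(cv2.findContours(roi,0,1)[0],key=cv2.contourArea)
P=onz(t,cs[:,0],.032)[:,:2].astype(np.float32)
r=cv2.minAreaRect(P); print("rack",r,cv2.boxPoints(r).round(4).tolist())
def edge(a,b): return np.degrees(np.arctan2(*(b-a)[[1,0]]))
# bed
tm=tri([t,s],[(347,180.25),(320.5,186.75)]);print("tube mouth tri",tm, "ray z131.5",onz(t,[(347,180.25)],.1315))
q=lambda u,v:(305+(u-200)/4,150+v/4)
A=onz(t,[q(290,10),q(478,50)],.12);L=onz(t,[q(270,290),q(380,310)],.06)
for E in(A,L): print("bed xaxis yaw",edge(E[0],E[1])+90)
# pin wing top & disc
c=lambda u,v:(430+(u-500)/4,165+v/4)
print("disc",onz(t,[c(636,107)],.07),"wing top",onz(t,[c(664,98)],.11))
print("wing yaw", edge(*onz(t,[c(635,87),c(692,103)],.11)))
st=ctrl.get_state();o=st["orientation"];R=Ro.from_quat(np.r_[o[1:],o[0]]).as_matrix();print("tool y yaw",np.degrees(np.arctan2(R[1,1],R[0,1])),st["position"])
E
```

```text
rack ((0.542255163192749, 0.3089892864227295), (0.12082944065332413, 0.055397141724824905), 7.632572650909424) [[0.47870001196861267, 0.32839998602867126], [0.4860999882221222, 0.273499995470047], [0.6057999730110168, 0.2896000146865845], [0.5985000133514404, 0.34450000524520874]]
tube mouth tri [ 0.56169362 -0.06742207  0.12442045] ray z131.5 [[ 0.55945831 -0.06710658  0.1315    ]]
bed xaxis yaw -12.805727175362819
bed xaxis yaw -10.994044074120936
disc [[ 0.53870924 -0.3325766   0.07      ]] wing top [[ 0.53926789 -0.33465279  0.11      ]]
wing yaw -106.52126350533054
tool y yaw 71.56365513073649 [0.1739083  0.52167365 0.24499577]
```

Request:
arm_command --increments '[{"travel":[35,-20,-5],"roll":0.1,"fingers":100},{"travel":[70,-40,-10],"roll":0.2,"fingers":100},{"travel":[105,-60,-15],"roll":0.3,"fingers":100},{"travel":[140,-80,-20],"roll":0.4,"fingers":100},{"travel":[175,-100,-25],"roll":0.454,"fingers":100}]'

```text
t: 0.67
position: [0.3502, 0.4206, 0.2201]
orientation: [0.0, -0.069, 0.998, 0.0]
ft_force: [0.4, 1.1, -0.2]
gripper_width: 0.0852
gripper_force: 0.0
```

Request:
arm_command --increments '[{"travel":[35,-20,-5],"fingers":100},{"travel":[70,-40,-10],"fingers":100},{"travel":[105,-60,-15],"fingers":100},{"travel":[140,-80,-20],"fingers":100},{"travel":[175,-100,-25],"fingers":100}]'

```text
schema error: expected keys travel, roll, fingers
```

Request:
arm_command --increments '[{"travel":[23,-12,0],"fingers":100},{"travel":[23,-12,0],"fingers":100},{"travel":[23,-12,0],"fingers":100}]'

```text
schema error: expected keys travel, roll, fingers
```

```bash
python3 - <<'E'
from h import *
from scipy.spatial.transform import Rotation as Ro
w=cam("wrist");cv2.imwrite("pics/w1.png",w["color"])
st=ctrl.get_state();o=st["orientation"];R=Ro.from_quat(np.r_[o[1:],o[0]]).as_matrix();print("tool y yaw",np.degrees(np.arctan2(R[1,1],R[0,1])),st["position"],w["C"],R[:,2])
E
```

```text
tool y yaw 97.82782954819928 [0.35571898 0.4175964  0.21871841] [0.27410758 0.4095007  0.34856662] [ 0.00157353 -0.00228669 -0.99999615]
```

View pics/w1.png

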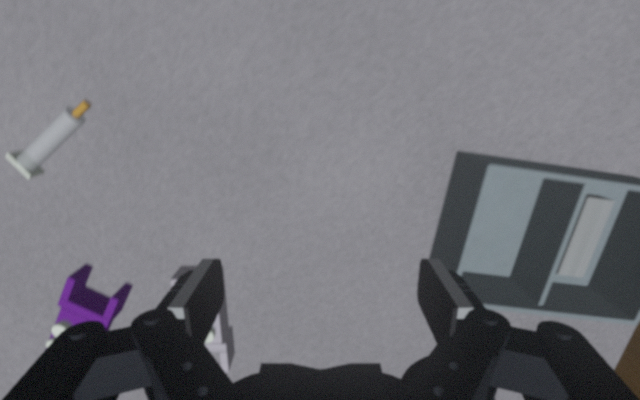

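Request:
arm_command --increments '[{"travel":[35,-20,-5],"roll":0,"fingers":100},{"travel":[70,-40,-10],"roll":0,"fingers":100},{"travel":[105,-60,-15],"roll":0,"fingers":100},{"travel":[140,-80,-20],"roll":0,"fingers":100},{"travel":[175,-100,-25],"roll":0,"fingers":100}]'

```text
t: 1.13
position: [0.5254, 0.3205, 0.195]
orientation: [0.0, -0.066, 0.998, 0.0]
ft_force: [0.5, 1.3, -0.3]
gripper_width: 0.0856
gripper_force: 0.0
```

Request:
arm_command --increments '[{"travel":[19,-11,0],"roll":0,"fingers":100},{"travel":[19,-11,0],"roll":0,"fingers":100},{"travel":[19,-11,0],"roll":0,"fingers":100},{"travel":[19,-11,0],"roll":0,"fingers":100}]'

```text
t: 1.47
position: [0.5424, 0.311, 0.1951]
orientation: [-0.0, -0.066, 0.998, 0.0]
ft_force: [-0.1, -0.6, -0.3]
gripper_width: 0.0855
gripper_force: 0.0
```

```bash
cat >> h.py <<'E'
from scipy.spatial.transform import Rotation as Ro
def pose():
    st=ctrl.get_state();o=st["orientation"];R=Ro.from_quat(np.r_[o[1:],o[0]]).as_matrix()
    print("tool y yaw",np.degrees(np.arctan2(R[1,1],R[0,1])).round(2),(st["position"]*1000).round(1),"F",st["ft_force"].round(1),"w",round(st["gripper_width"]*1000,1),st["gripper_force"],"t",st["t"])
    return st,R
E
python3 - <<'E'
from h import *
w=cam("wrist");cv2.imwrite("pics/w2.png",w["color"]);pose()
E
```

```text
tool y yaw 97.62 [542.  311.4 195.4] F [ 0.4 -0.1 -0. ] w 85.2 0.0 t 1.5167
```

View pics/w2.png

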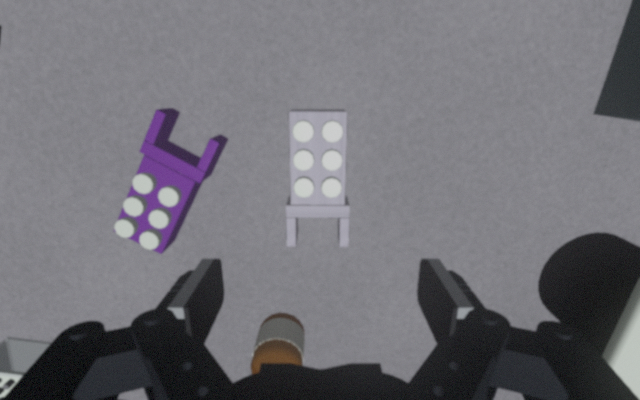

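```bash
python3 - <<'E'
from h import *
w=cam("wrist");t=cam("top")
P=onz(w,[(290.5,110.5),(347,110.5),(288,247),(350,247)],.032);print(P.round(4).tolist())
a=P[:2].mean(0);b=P[2:].mean(0);d=(b-a)[:2];L=np.hypot(*d);print(L,"yaw",np.degrees(np.arctan2(d[1],d[0])),"x=+18 point",a+(b-a)/L*.068)
E
```

```text
[[0.4842, 0.278, 0.032], [0.4779, 0.3252, 0.032], [0.6102, 0.289, 0.032], [0.6024, 0.3477, 0.032]]
0.1263429552572516 yaw 7.6005319050287765 x=+18 point [0.54843722 0.31060233 0.032     ]
```

Request:
arm_command --increments '[{"travel":[6,-1,-35],"roll":0,"fingers":100},{"travel":[6,-1,-70],"roll":0,"fingers":100},{"travel":[6,-1,-105],"roll":0,"fingers":100},{"travel":[6,-1,-140],"roll":0,"fingers":100},{"travel":[6,-1,-165],"roll":0,"fingers":100}]'

```text
t: 2.03
position: [0.5471, 0.3102, 0.0279]
orientation: [-0.001, -0.067, 0.998, -0.0]
ft_force: [-0.7, 0.1, -0.8]
gripper_width: 0.0856
gripper_force: 0.0
```

Request:
arm_command --increments '[{"travel":[0,0,-11],"roll":0,"fingers":100},{"travel":[0,0,-11],"roll":0,"fingers":100},{"travel":[0,0,-11],"roll":0,"fingers":50},{"travel":[0,0,-11],"roll":0,"fingers":50},{"travel":[0,0,-11],"roll":0,"fingers":50}]' --newtons 25

```text
t: 2.45
position: [0.55, 0.3103, 0.0214]
orientation: [0.002, -0.066, 0.998, 0.0]
ft_force: [0.3, -1.9, 4.1]
gripper_width: 0.0517
gripper_force: 3.8
```

Request:
arm_command --increments '[{"travel":[0,0,0],"roll":0,"fingers":45},{"travel":[0,0,0],"roll":0,"fingers":45},{"travel":[0,0,0],"roll":0,"fingers":45},{"travel":[0,0,0],"roll":0,"fingers":45},{"travel":[0,0,0],"roll":0,"fingers":45}]' --newtons 25

```text
t: 2.87
position: [0.55, 0.3103, 0.0214]
orientation: [0.002, -0.066, 0.998, 0.001]
ft_force: [-1.3, 0.1, 6.9]
gripper_width: 0.0494
gripper_force: 26.9
```

Request:
arm_command --increments '[{"travel":[0,0,20],"roll":0,"fingers":45},{"travel":[0,0,60],"roll":0,"fingers":45},{"travel":[0,0,100],"roll":0,"fingers":45},{"travel":[0,0,140],"roll":0,"fingers":45},{"travel":[0,0,180],"roll":0,"fingers":45}]' --newtons 25

```text
t: 3.28
position: [0.5484, 0.3095, 0.2018]
orientation: [0.0, -0.066, 0.998, 0.0]
ft_force: [2.8, 1.4, -4.5]
gripper_width: 0.0495
gripper_force: 28.3
```

```bash
python3 - <<'E'
from h import *
pose()
t=np.mean([cam("top")["color"].astype(float) for _ in range(2)],0);s=np.mean([cam("side")["color"].astype(float) for _ in range(2)],0)
a=cv2.resize(t[165:195,328:368],None,fx=10,fy=10,interpolation=cv2.INTER_CUBIC)
b=cv2.resize(s[172:212,300:340],None,fx=10,fy=10,interpolation=cv2.INTER_CUBIC)
c=cv2.resize(s[200:400,60:320],None,fx=1.5,fy=1.5)
M=np.zeros((600,800,3));M[:300,:400]=a;M[:400,400:]=b;M[300:600,0:390]=c
cv2.imwrite("pics/m2.png",np.clip(M*1.5,0,255))
E
```

```text
tool y yaw 97.57 [548.4 309.5 201.8] F [ 2.8  1.4 -4.5] w 49.5 28.323136568069458 t 3.2833[ WARN:0@1.689] global loadsave.cpp:1063 imwrite_ Unsupported depth image for selected encoder is fallbacked to CV_8U.
```

View pics/m2.png

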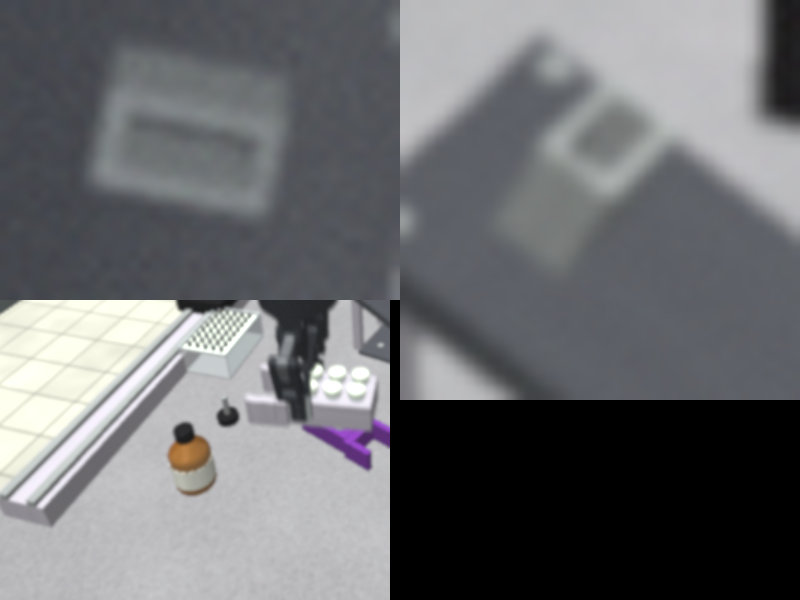

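```bash
python3 - <<'E'
from h import *
t=cam("top");s=cam("side")
q=lambda u,v:(328+u/10-.45,165+v/10-.45);p=lambda u,v:(300+(u-400)/10-.45,172+v/10-.45)
print("tri",tri([t,s],[q(187,155),p(608,141)]))
print("top z.1315",onz(t,[q(187,155)],.1315),"side",onz(s,[p(608,141)],.1315))
for z,a,b in((.1266,q(92,185),q(268,217)),(.1365,q(103,93),q(283,125)),(.11,q(120,45),q(290,80))):
    E=onz(t,[a,b],z);d=E[1]-E[0];print("yaw",np.degrees(np.arctan2(d[1],d[0]))+90,np.linalg.norm(d))
# lip rays: bright lip edge
m=t["color"][210:245,310:365].mean(2);m=(m>95).astype(np.uint8);n,l,st,c=cv2.connectedComponentsWithStats(m);print(st[1:],c[1:])
i=1+np.argmax(st[1:,4]);ys,xs=np.where(l==i);P=onz(t,np.c_[xs+310,ys+210],.058)
r=cv2.minAreaRect(P[:,:2].astype(np.float32));print("lip",r,"centre")
E
```

```text
tri [ 0.56156682 -0.06552563  0.12859349]
top z.1315 [[ 0.55989872 -0.06554208  0.1315    ]] side [[ 0.56158952 -0.06064757  0.1315    ]]
yaw -11.03991537117436 0.03761747801278949
yaw -10.823463592374026 0.03814569400022588
yaw -12.401660728050928 0.03724549208176639
[[  0   0   4  18  43]
 [ 54   2   1   1   1]
 [ 12   5  30  14 102]
 [ 52   7   3   4   7]
 [ 53  13   2   2   2]
 [ 51  16   1   1   1]
 [ 47  19   8  12  30]
 [ 53  18   1   1   1]
 [ 48  23   1   1   1]
 [ 11  25   2   3   6]
 [ 53  27   2   3   4]
 [  0  29  23   6  84]
 [ 32  30   3   2   5]
 [ 46  31   9   4  15]
 [ 46  33   1   2   2]
 [ 24  34   3   1   3]] [[ 1.          6.51162791]
 [54.          2.        ]
 [25.24509804 13.2745098 ]
 [53.28571429  9.        ]
 [53.5        13.5       ]
 [51.         16.        ]
 [50.4        25.06666667]
 [53.         18.        ]
 [48.         23.        ]
 [11.5        26.        ]
 [53.5        28.        ]
 [ 8.29761905 32.3452381 ]
 [32.8        30.6       ]
 [50.53333333 32.26666667]
 [46.         33.5       ]
 [25.         34.        ]]
lip ((0.47561585903167725, -0.047376975417137146), (0.0655447319149971, 0.01814010553061962), 76.77207946777344) centre
```

Request:
arm_command --increments '[{"travel":[0,-38,5],"roll":-0.1,"fingers":45},{"travel":[0,-76,5],"roll":-0.2,"fingers":45},{"travel":[0,-114,5],"roll":-0.3,"fingers":45},{"travel":[0,-152,5],"roll":-0.337,"fingers":45},{"travel":[0,-190,5],"roll":-0.337,"fingers":45}]'

```text
t: 4.0
position: [0.5477, 0.1182, 0.2022]
orientation: [-0.002, 0.103, 0.995, -0.0]
ft_force: [0.3, -0.4, -3.6]
gripper_width: 0.0495
gripper_force: 28.5
```

Request:
arm_command --increments '[{"travel":[0,-38,0],"roll":0,"fingers":45},{"travel":[0,-76,-5],"roll":0,"fingers":45},{"travel":[0,-114,-10],"roll":0,"fingers":45},{"travel":[0,-152,-15],"roll":0,"fingers":45},{"travel":[0,-182,-22],"roll":0,"fingers":45}]'

```text
t: 4.42
position: [0.5479, -0.0647, 0.1804]
orientation: [-0.001, 0.103, 0.995, 0.0]
ft_force: [0.3, 0.1, -3.6]
gripper_width: 0.0492
gripper_force: 28.6
```

Request:
arm_command --increments '[{"travel":[0,0,0],"roll":0,"fingers":45},{"travel":[0,0,0],"roll":0,"fingers":45}]' --newtons 20

```text
t: 4.58
position: [0.5479, -0.0637, 0.18]
orientation: [-0.002, 0.104, 0.995, 0.0]
ft_force: [-0.1, 0.8, -3.3]
gripper_width: 0.0495
gripper_force: 28.5
```

```bash
python3 - <<'E'
from h import *
pose()
E
```

```text
tool y yaw 78.08 [547.9 -63.7 180. ] F [-0.1  0.8 -3.3] w 49.5 28.53889971971512 t 4.5833
```

Request:
arm_command --increments '[{"travel":[1,0,-18],"roll":0,"fingers":45},{"travel":[1,0,-22],"roll":0,"fingers":45},{"travel":[-2,1,-26],"roll":0,"fingers":45},{"travel":[-5,1,-30],"roll":0,"fingers":45},{"travel":[-9,2,-35],"roll":0,"fingers":45}]' --newtons 20

```text
t: 5.0
position: [0.541, -0.0596, 0.1485]
orientation: [0.002, 0.102, 0.995, -0.0]
ft_force: [1.4, -1.2, 5.2]
gripper_width: 0.0492
gripper_force: 30.9
```

```bash
python3 - <<'E'
from h import *
pose();s=cam("side");cv2.imwrite("pics/s2.png",cv2.resize(s["color"][120:260,240:440],None,fx=4,fy=4,interpolation=cv2.INTER_CUBIC))
E
```

```text
tool y yaw 78.35 [541.  -59.6 148.5] F [ 1.4 -1.2  5.2] w 49.2 30.945616364479065 t 5.0
```

View pics/s2.png

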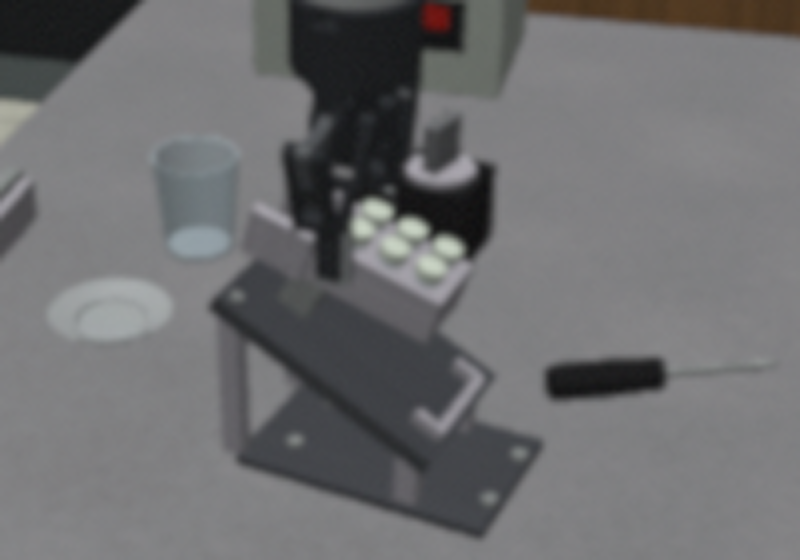

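Request:
arm_command --increments '[{"travel":[-2,0,-3],"roll":0,"fingers":45},{"travel":[-4,1,-5],"roll":0,"fingers":45},{"travel":[-5,1,-7],"roll":0,"fingers":45},{"travel":[-5,1,-7],"roll":0,"fingers":45}]' --newtons 20

```text
t: 5.38
position: [0.5349, -0.0584, 0.1409]
orientation: [0.0, 0.102, 0.995, 0.0]
ft_force: [-0.5, 1.5, 2.8]
gripper_width: 0.0492
gripper_force: 31.9
```

```bash
python3 - <<'E'
from h import *
pose();s=cam("side")
im=s["color"][150:230,285:375]; cv2.imwrite("pics/s3.png",cv2.resize(im,None,fx=8,fy=7.5,interpolation=cv2.INTER_CUBIC)[:600])
# predicted slopes: lines along rack x at tilt th, near block side top edge
psi=np.radians(-11.7);P=np.array([.50,-.035,.14])
for th in(20,24,28,32):
    t=np.radians(th);X=np.array([np.cos(psi)*np.cos(t),np.sin(psi)*np.cos(t),np.sin(t)])
    a=proj(s,[P-X*.03,P+X*.03]);d=a[1]-a[0];print(th,(d[1]/d[0]).round(3))
E
```

```text
tool y yaw 78.33 [534.9 -58.4 140.9] F [-0.5  1.5  2.8] w 49.2 31.8736732006073 t 5.3833
20 0.592
24 0.671
28 0.755
32 0.846
```

View pics/s3.png

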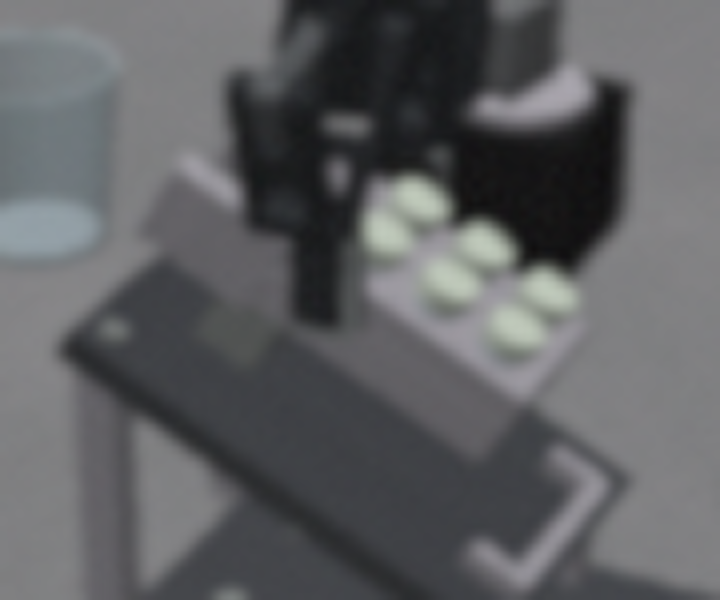

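```bash
cat >> h.py <<'E'
def bedR(psi,th):
    c,s=np.cos,np.sin;psi=np.radians(psi);t=np.radians(th)
    X=np.array([c(psi)*c(t),s(psi)*c(t),s(t)]);Y=np.array([-s(psi),c(psi),0]);return np.c_[X,Y,np.cross(X,Y)]
E
python3 - <<'E'
from h import *
s=cam("side");T=np.array([.5349,-.0584,.1409]);
for th in(26,28,30):
  for dz in(.003,.005,.009):
    R=bedR(-11.7,th);hp=.0054+dz
    q=[R@np.array(v)+T+[0,0,dz] for v in((-.0695,.025,-.016-hp),(-.0695,.025,.016-hp),(.0565,.0295,.016-hp))]
    print(th,dz,proj(s,q).round(1).tolist())
print("seen",[(344.4-.45,211.3-.45),(350-.45,203.3-.45),(285+190/8-.45,150+155/7.5-.45)])
E
```

```text
26 0.003 [[346.1, 211.9], [352.1, 202.9], [307.2, 172.4]]
26 0.005 [[345.8, 211.7], [351.7, 202.8], [306.8, 172.2]]
26 0.009 [[345.1, 211.4], [351.0, 202.4], [306.2, 171.9]]
28 0.003 [[345.4, 212.3], [351.7, 203.7], [307.6, 171.8]]
28 0.005 [[345.0, 212.1], [351.3, 203.5], [307.2, 171.7]]
28 0.009 [[344.3, 211.7], [350.6, 203.1], [306.5, 171.3]]
30 0.003 [[344.6, 212.7], [351.3, 204.4], [308.0, 171.3]]
30 0.005 [[344.2, 212.5], [350.9, 204.2], [307.6, 171.1]]
30 0.009 [[343.4, 212.1], [350.1, 203.8], [306.9, 170.8]]
seen [(343.95, 210.85000000000002), (349.55, 202.85000000000002), (308.3, 170.21666666666667)]
```

Request:
arm_command --increments '[{"travel":[0,0,15],"roll":0,"fingers":45},{"travel":[-5,0,22],"roll":0,"fingers":45},{"travel":[-15,2,18],"roll":0,"fingers":45},{"travel":[-22,3,5],"roll":0,"fingers":45},{"travel":[-22,3,0],"roll":0,"fingers":45}]'

```text
t: 5.9
position: [0.5109, -0.0556, 0.1391]
orientation: [-0.001, 0.102, 0.995, 0.0]
ft_force: [-1.0, -0.6, -3.3]
gripper_width: 0.0494
gripper_force: 30.9
```

```bash
python3 - <<'E'
from h import *
pose();s=cam("side")
im=s["color"][150:230,285:375]; cv2.imwrite("pics/s4.png",cv2.resize(im,None,fx=8,fy=7.5,interpolation=cv2.INTER_CUBIC)[:600])
hs=cv2.cvtColor(s["color"],cv2.COLOR_BGR2HSV)[150:230,285:375];m=((hs[...,2]>165)&(hs[...,1]<60)).astype(np.uint8)
n,l,st,c=cv2.connectedComponentsWithStats(m)
print([(st[i,4],(c[i]+[285,150]).round(1).tolist()) for i in range(1,n) if st[i,4]>8])
E
```

```text
tool y yaw 78.28 [510.9 -55.6 139.1] F [-1.  -0.6 -3.3] w 49.4 30.893470644950867 t 5.9
[(np.int32(20), [346.3, 178.6]), (np.int32(29), [288.6, 180.3]), (np.int32(21), [342.9, 183.1]), (np.int32(51), [352.5, 187.1]), (np.int32(54), [361.0, 193.0])]
```

Request:
arm_command --increments '[{"travel":[3,-1,-7],"roll":0,"fingers":45},{"travel":[6,-1,-14],"roll":0,"fingers":45},{"travel":[9,-2,-20],"roll":0,"fingers":45},{"travel":[9,-2,-20],"roll":0,"fingers":45}]'

```text
t: 6.28
position: [0.5147, -0.0568, 0.1195]
orientation: [-0.007, 0.102, 0.995, 0.0]
ft_force: [-41.1, 4.6, 24.6]
gripper_width: 0.0491
gripper_force: 64.8
```

```bash
python3 - <<'E'
from h import *
pose();print(ctrl.get_state()["wrist_torque"])
E
```

```text
tool y yaw 78.26 [514.7 -56.8 119.5] F [-41.1   4.6  24.6] w 49.1 64.7707611322403 t 6.2833
[ 0.70966489  6.84997059 -0.15036043]
```

Request:
arm_command --increments '[{"travel":[-9,2,5],"roll":0,"fingers":45},{"travel":[-9,2,14],"roll":0,"fingers":45},{"travel":[-9,2,14],"roll":0,"fingers":45}]'

```text
t: 6.53
position: [0.5144, -0.0566, 0.1358]
orientation: [0.001, 0.102, 0.995, -0.0]
ft_force: [0.3, -0.1, -2.5]
gripper_width: 0.0493
gripper_force: 45.4
```

```bash
python3 - <<'E'
from h import *
st,_=pose();s=cam("side");t=cam("top")
a=cv2.resize(s["color"][150:225,285:375],None,fx=6.6,fy=6.6,interpolation=cv2.INTER_CUBIC)
b=cv2.resize(t["color"][150:240,310:375],None,fx=4.5,fy=4.5,interpolation=cv2.INTER_CUBIC)
M=np.zeros((600,800,3),np.uint8);M[:a.shape[0],:500]=a[:,:500];h=b.shape[0];M[:h,500:500+b.shape[1]]=b[:,:300]
cv2.imwrite("pics/s5.png",cv2.convertScaleAbs(M,alpha=1.4))
E
```

```text
tool y yaw 78.27 [514.4 -56.6 135.8] F [ 0.3 -0.1 -2.5] w 49.3 45.39501518011093 t 6.5333
```

View pics/s5.png

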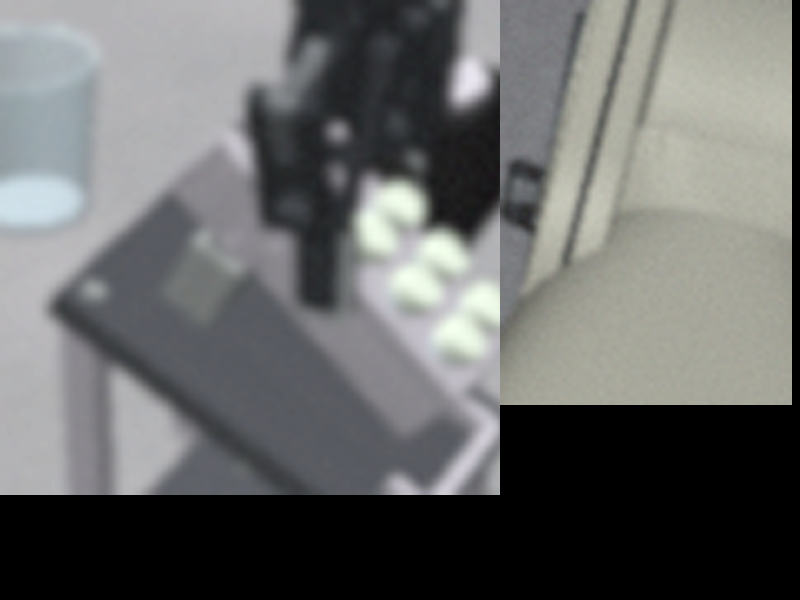

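```bash
python3 - <<'E'
from h import *
from scipy.optimize import least_squares
s=cam("side");t=cam("top")
R=bedR(-11.7,28);mo=np.array([.560,-.0655,.1315])
q=[mo+R@np.array(v) for v in((0,0,0),(-.0105,.0185,0),(.0105,.0185,0),(.0105,-.0185,0),(-.0105,-.0185,0))]
print("mouth pred",proj(s,q).round(1).tolist())
p=lambda u,v:[300+(u-400)/10-.45,172+v/10-.45]
print("seen",np.round([p(608,141),p(610,203),p(545,140),p(610,82),p(668,140)],1).tolist())
# rack fit now
T=np.array([.5144,-.0566,.1358]);c=lambda u,v:[285+u/6.6-.42,150+v/6.6-.42]
seen=np.array([c(405,437),c(180,195),c(230,133)])
mod=np.array([(-.050,.025,-.016),(.076,.0295,-.016),(.076,.0295,.016)])
def f(p):
    R=bedR(-11.7,p[2]*100);m=T+[p[0]*.979,-p[0]*.203,p[1]]
    return (proj(s,m+mod@R.T)-seen).ravel()
r=least_squares(f,[-.02,-.01,.40]);print(r.x,r.fun.round(1))
E
```

```text
mouth pred [[321.5, 184.8], [321.5, 190.9], [314.6, 185.6], [321.5, 178.8], [328.2, 184.0]]
seen [[320.4, 185.6], [320.6, 191.9], [314.0, 185.6], [320.6, 179.8], [326.4, 185.6]]
[-0.00708547 -0.01336919  0.43252269] [ 0.8  0.9 -0.8 -1.7 -0.1  0.8]
```

Request:
arm_command --increments '[{"travel":[-6,3,0],"roll":0,"fingers":45},{"travel":[-6,3,0],"roll":0,"fingers":45},{"travel":[-6,3,-8],"roll":0,"fingers":45},{"travel":[-6,3,-15],"roll":0,"fingers":45},{"travel":[-6,3,-20],"roll":0,"fingers":45}]' --newtons 25

```text
t: 7.15
position: [0.5066, -0.0531, 0.113]
orientation: [-0.0, 0.102, 0.995, 0.0]
ft_force: [-0.5, -0.5, -4.3]
gripper_width: 0.0495
gripper_force: 45.3
```

```bash
cat > fit.py <<'E'
from h import *
st,_=pose();s=cam("side");print("torque",st["wrist_torque"].round(2))
hs=cv2.cvtColor(s["color"],cv2.COLOR_BGR2HSV)[150:230,285:385];m=((hs[...,2]>165)&(hs[...,1]<60)).astype(np.uint8)
n,l,sx,c=cv2.connectedComponentsWithStats(m)
print([(sx[i,4],(c[i]+[285,150]).round(1).tolist()) for i in range(1,n) if sx[i,4]>8])
E
python3 fit.py
```

```text
tool y yaw 78.27 [506.6 -53.1 113. ] F [-0.5 -0.5 -4.3] w 49.5 45.34228138625622 t 7.15
torque [-0.   -0.01  0.02]
[(np.int32(20), [288.2, 180.2]), (np.int32(17), [347.5, 189.5]), (np.int32(16), [344.4, 194.2]), (np.int32(43), [352.0, 199.3]), (np.int32(19), [360.7, 204.4]), (np.int32(21), [356.7, 209.2])]
```

Request:
arm_command --increments '[{"travel":[1,0,-2],"roll":0,"fingers":45},{"travel":[1,0,-4],"roll":0,"fingers":45},{"travel":[1,0,-4],"roll":0,"fingers":45}]'

```text
t: 7.45
position: [0.5082, -0.0533, 0.1102]
orientation: [0.0, 0.102, 0.995, -0.0]
ft_force: [1.4, 0.4, -3.3]
gripper_width: 0.0495
gripper_force: 41.6
```

Request:
arm_command --increments '[{"travel":[2,0,-2],"roll":0,"fingers":45},{"travel":[4,-1,-4],"roll":0,"fingers":45},{"travel":[4,-1,-4],"roll":0,"fingers":45}]'

```text
t: 7.7
position: [0.5128, -0.0544, 0.1068]
orientation: [0.001, 0.102, 0.995, -0.0]
ft_force: [0.6, 0.4, 2.7]
gripper_width: 0.0495
gripper_force: 33.5
```

```bash
python3 fit.py
```

```text
tool y yaw 78.27 [512.8 -54.4 106.8] F [0.6 0.4 2.7] w 49.5 33.51098120212555 t 7.7
torque [ 0.05  0.07 -0.04]
[(np.int32(19), [288.3, 180.4]), (np.int32(20), [345.0, 190.9]), (np.int32(18), [341.7, 195.4]), (np.int32(22), [352.1, 197.8]), (np.int32(25), [348.2, 202.4]), (np.int32(22), [359.1, 204.8]), (np.int32(28), [355.3, 209.6])]
```

Request:
arm_command --increments '[{"travel":[2,0,-1],"roll":0,"fingers":45},{"travel":[4,-1,-2],"roll":0,"fingers":45},{"travel":[6,-1,-4],"roll":0,"fingers":45},{"travel":[6,-1,-4],"roll":0,"fingers":45}]'

```text
t: 8.08
position: [0.5185, -0.0554, 0.1021]
orientation: [0.0, 0.102, 0.995, -0.0]
ft_force: [0.6, -1.0, 3.9]
gripper_width: 0.0497
gripper_force: 33.2
```

```bash
python3 fit.py
```

```text
tool y yaw 78.26 [518.5 -55.4 102.1] F [ 0.6 -1.   3.9] w 49.7 33.24771702289581 t 8.0833
torque [-0.04  0.17 -0.06]
[(np.int32(14), [287.9, 180.3]), (np.int32(19), [342.4, 191.5]), (np.int32(16), [339.4, 196.2]), (np.int32(25), [350.0, 197.7]), (np.int32(28), [346.1, 202.4]), (np.int32(23), [357.8, 204.0]), (np.int32(28), [354.1, 208.9])]
```

Request:
arm_command --increments '[{"travel":[1,0,-2],"roll":0,"fingers":45},{"travel":[3,-1,-4],"roll":0,"fingers":45},{"travel":[3,-1,-4],"roll":0,"fingers":45}]'

```text
t: 8.38
position: [0.5216, -0.0562, 0.0987]
orientation: [0.001, 0.102, 0.995, 0.0]
ft_force: [0.9, 0.5, 6.3]
gripper_width: 0.0494
gripper_force: 33.6
```

```bash
python3 fit.py
```

```text
tool y yaw 78.27 [521.6 -56.2  98.7] F [0.9 0.5 6.3] w 49.4 33.62813651561737 t 8.3833
torque [ 0.11 -0.09 -0.17]
[(np.int32(12), [286.9, 180.1]), (np.int32(22), [341.0, 192.0]), (np.int32(15), [337.9, 196.9]), (np.int32(25), [349.0, 197.8]), (np.int32(29), [344.8, 202.5]), (np.int32(26), [357.0, 203.9]), (np.int32(30), [352.8, 208.6])]
```

```bash
python3 - <<'E'
from h import *
s=cam("side");R=bedR(-11.7,28);O=np.array([.5738,-.0684,.105])
for X in(-.060,-.064):
  for Z in(.016,.021): print(X,Z,proj(s,[O+R@np.array([X-.008,0,Z+.028])])[0]+[-1.1,.8])
E
```

```text
-0.06 0.016 [345.42259496 198.76524753]
-0.06 0.021 [346.38403361 197.41468649]
-0.064 0.016 [346.75987844 199.77627304]
-0.064 0.021 [347.72623695 198.4287181 ]
```

Request:
arm_command --increments '[{"travel":[0,0,-2],"roll":0,"fingers":45},{"travel":[0,0,-3],"roll":0,"fingers":45}]'

```text
t: 8.65
position: [0.5218, -0.0562, 0.0983]
orientation: [0.002, 0.102, 0.995, -0.0]
ft_force: [-9.2, 5.7, 40.7]
gripper_width: 0.0493
gripper_force: 37.9
```

```bash
python3 fit.py
```

```text
tool y yaw 78.27 [521.8 -56.2  98.3] F [-9.2  5.7 40.7] w 49.3 37.94159710407257 t 8.65
torque [ 1.07  1.98 -0.11]
[(np.int32(22), [341.0, 192.0]), (np.int32(16), [337.8, 196.8]), (np.int32(25), [349.0, 197.8]), (np.int32(29), [344.8, 202.5]), (np.int32(26), [357.0, 203.9]), (np.int32(30), [352.8, 208.6])]
```

Request:
arm_command --increments '[{"travel":[0,0,3],"roll":0,"fingers":45},{"travel":[0,0,3],"roll":0,"fingers":100},{"travel":[0,0,3],"roll":0,"fingers":100},{"travel":[0,0,3],"roll":0,"fingers":100},{"travel":[0,0,3],"roll":0,"fingers":100}]'

```text
t: 9.12
position: [0.5207, -0.0562, 0.0977]
orientation: [-0.001, 0.102, 0.995, 0.0]
ft_force: [0.6, -0.1, 0.1]
gripper_width: 0.0855
gripper_force: 0.0
```

```bash
python3 fit.py
```

```text
tool y yaw 78.27 [520.7 -56.2  97.7] F [ 0.6 -0.1  0.1] w 85.5 0.0 t 9.1167
torque [ 0.06 -0.03  0.03]
[(np.int32(15), [287.5, 180.4]), (np.int32(47), [338.8, 194.1]), (np.int32(25), [349.0, 197.8]), (np.int32(28), [344.9, 202.4]), (np.int32(26), [357.0, 203.9]), (np.int32(29), [352.8, 208.5])]
```

Request:
arm_command --increments '[{"travel":[0,0,40],"roll":0,"fingers":100},{"travel":[0,0,80],"roll":0,"fingers":100},{"travel":[0,0,120],"roll":0,"fingers":100},{"travel":[0,0,160],"roll":0,"fingers":100},{"travel":[4,-38,165],"roll":-0.08,"fingers":100}]'

```text
t: 9.58
position: [0.5261, -0.0909, 0.2706]
orientation: [0.005, 0.139, 0.99, -0.0]
ft_force: [1.6, -0.0, 0.9]
gripper_width: 0.0855
gripper_force: 0.0
```

Request:
arm_command --increments '[{"travel":[4,-40,0],"roll":0,"fingers":100},{"travel":[8,-80,0],"roll":0,"fingers":100},{"travel":[12,-120,0],"roll":0,"fingers":100},{"travel":[14,-160,0],"roll":0,"fingers":100},{"travel":[14,-200,0],"roll":0,"fingers":100}]'

```text
t: 10.0
position: [0.5389, -0.2962, 0.2628]
orientation: [-0.0, 0.142, 0.99, 0.0]
ft_force: [0.7, -0.0, 0.5]
gripper_width: 0.0858
gripper_force: 0.0
```

Request:
arm_command --increments '[{"travel":[0,-40,0],"roll":0,"fingers":100},{"travel":[0,-40,0],"roll":0,"fingers":100},{"travel":[0,-40,0],"roll":0,"fingers":100}]'

```text
t: 10.25
position: [0.5384, -0.3365, 0.2617]
orientation: [-0.001, 0.144, 0.99, 0.001]
ft_force: [-0.1, -0.1, 0.9]
gripper_width: 0.0858
gripper_force: 0.0
```

```bash
python3 - <<'E'
from h import *
st,_=pose();w=cam("wrist");t=cam("top")
hs=cv2.cvtColor(w["color"],cv2.COLOR_BGR2HSV)
P=st["position"];print("expected px disc",proj(w,[[.539,-.3336,.07],[.539,-.3336,.11]]))
c0=proj(w,[[.539,-.3336,.08]])[0].astype(int)
x0,y0=max(c0[0]-70,0),max(c0[1]-70,0);roi=hs[y0:c0[1]+70,x0:c0[0]+70]
m=((roi[...,2]>150)&(roi[...,1]<50)).astype(np.uint8)
n,l,sx,c=cv2.connectedComponentsWithStats(m);i=1+np.argmax(sx[1:,4]);ys,xs=np.where(l==i);pts=np.c_[xs+x0,ys+y0]
h=cv2.convexHull(pts.astype(np.float32));Q=onz(w,h[:,0],.070)[:,:2].astype(np.float32);print("disc",sx[i],cv2.minEnclosingCircle(Q))
cv2.imwrite("pics/w3.png",w["color"])
import os
a=cv2.resize(w["color"][y0:y0+140,x0:x0+140],None,fx=4,fy=4,interpolation=cv2.INTER_CUBIC)
M=np.zeros((600,800,3),np.uint8);M[:560,:560]=a;b=cv2.resize(t["color"][150:240,310:370],None,fx=4,fy=4);M[:360,560:800]=b;cv2.imwrite("pics/m3.png",cv2.convertScaleAbs(M,alpha=1.3));print(x0,y0)
E
```

```text
tool y yaw 73.49 [ 538.4 -336.5  261.7] F [-0.1 -0.1  0.9] w 85.8 0.0 t 10.25
expected px disc [[323.26944226 174.02780695]
 [323.75305236 184.7788244 ]]
disc [  45   43   54   53 1229] ((0.5409266352653503, -0.3332218527793884), 0.026375655084848404)
253 106
```

View pics/m3.png

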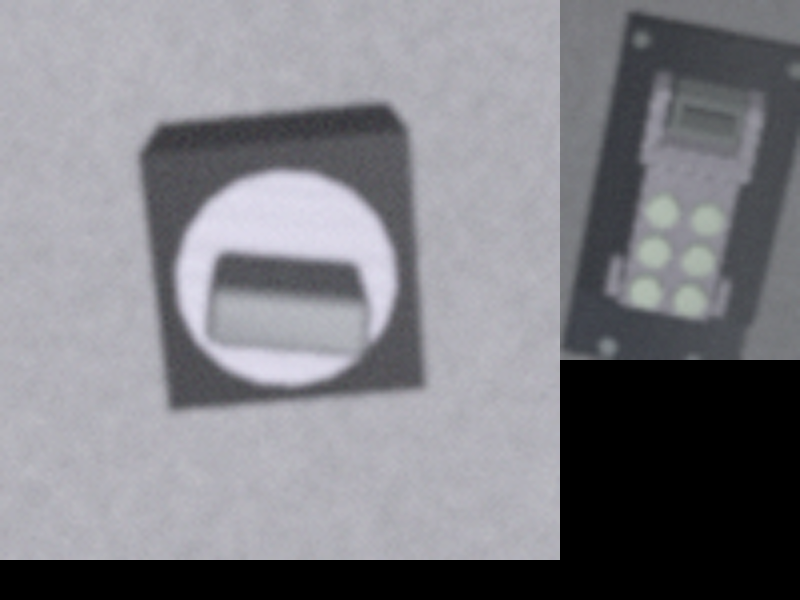

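Request:
arm_command --increments '[{"travel":[2.5,3.5,-30],"roll":-0.06,"fingers":100},{"travel":[2.5,3.5,-65],"roll":-0.06,"fingers":100},{"travel":[2.5,3.5,-100],"roll":-0.06,"fingers":100},{"travel":[2.5,3.5,-135],"roll":-0.06,"fingers":100},{"travel":[2.5,3.5,-158],"roll":-0.06,"fingers":100}]'

```text
t: 10.77
position: [0.5408, -0.3281, 0.1026]
orientation: [-0.001, 0.17, 0.985, 0.001]
ft_force: [-0.0, -0.3, -0.5]
gripper_width: 0.0853
gripper_force: 0.0
```

Request:
arm_command --increments '[{"travel":[0,0,-12],"roll":0,"fingers":100},{"travel":[0,0,-12],"roll":0,"fingers":100},{"travel":[0,0,-12],"roll":0,"fingers":35},{"travel":[0,0,-12],"roll":0,"fingers":35},{"travel":[0,0,-12],"roll":0,"fingers":35}]' --newtons 25

```text
t: 11.18
position: [0.5422, -0.3307, 0.095]
orientation: [0.001, 0.171, 0.985, -0.001]
ft_force: [-0.4, 0.4, -0.2]
gripper_width: 0.0517
gripper_force: 0.0
```

Request:
arm_command --increments '[{"travel":[0,0,0],"roll":0,"fingers":35},{"travel":[0,0,0],"roll":0,"fingers":35},{"travel":[0,0,0],"roll":0,"fingers":35},{"travel":[0,0,0],"roll":0,"fingers":35}]'

```text
t: 11.52
position: [0.542, -0.331, 0.0947]
orientation: [0.001, 0.172, 0.985, -0.0]
ft_force: [0.0, 0.5, 7.0]
gripper_width: 0.0352
gripper_force: 26.1
```

```bash
python3 -c "
from h import *
pose()"
```

```text
tool y yaw 70.25 [ 542.  -331.    94.7] F [0.  0.5 7. ] w 35.2 26.077731549739838 t 11.5167
```

Request:
arm_command --increments '[{"travel":[0,0,10],"roll":0,"fingers":35},{"travel":[0,0,25],"roll":0.05,"fingers":35},{"travel":[0,0,40],"roll":0.1,"fingers":35},{"travel":[0,0,49],"roll":0.14,"fingers":35},{"travel":[0,0,49],"roll":0.14,"fingers":35}]'

```text
t: 11.93
position: [0.5421, -0.3314, 0.1451]
orientation: [0.002, 0.101, 0.995, -0.001]
ft_force: [0.0, -0.2, -0.5]
gripper_width: 0.0355
gripper_force: 25.4
```

Request:
arm_command --increments '[{"travel":[-10,2,0],"roll":0,"fingers":35},{"travel":[-20,4,-2],"roll":0,"fingers":35},{"travel":[-29,6,-4],"roll":0,"fingers":35},{"travel":[-38,8,-7],"roll":0,"fingers":35},{"travel":[-46,9,-11],"roll":0,"fingers":35}]'

```text
t: 12.35
position: [0.4956, -0.3227, 0.1318]
orientation: [0.001, 0.103, 0.995, -0.001]
ft_force: [2.4, -3.5, 0.4]
gripper_width: 0.0354
gripper_force: 25.8
```

```bash
python3 - <<'E'
from h import *
pose();s=cam("side");print(proj(s,[[.50,-.32,.14]]))
cv2.imwrite("pics/s6.png",cv2.resize(s["color"][110:190,310:410],None,fx=8,fy=7.5,interpolation=cv2.INTER_CUBIC))
E
```

```text
tool y yaw 78.14 [ 495.6 -322.7  131.8] F [ 2.4 -3.5  0.4] w 35.4 25.83245426416397 t 12.35
[[363.72562492 142.51731618]]
```

Request:
arm_command --increments '[{"travel":[0,0,20],"roll":0,"fingers":35},{"travel":[0,0,50],"roll":0,"fingers":35},{"travel":[0,0,80],"roll":0,"fingers":35},{"travel":[0,0,100],"roll":0,"fingers":35},{"travel":[0,0,100],"roll":0,"fingers":35}]'

```text
t: 12.82
position: [0.4965, -0.3225, 0.2356]
orientation: [0.002, 0.103, 0.995, -0.002]
ft_force: [-0.0, 0.4, -1.4]
gripper_width: 0.0357
gripper_force: 26.4
```

```bash
cat > pin.py <<'E'
from h import *
st,_=pose();s=cam("side");T=st["position"];b=cv2.imread("pics/side0.png")
# predictions: pin pivot 5 above TCP, pin_grip offset 6 below along axis
def pred(th,top=.0057):
    R=bedR(-11.7,th);P=T+[0,0,.005];return proj(s,[P-R[:,2]*(top+d) for d in(.027,.030,.074,.082)])
for th in(15,28,40): print(th,pred(th).round(1).tolist())
q=pred(28);x0,y0=(q.mean(0)-[45,40]).astype(int)
d=cv2.absdiff(s["color"],b).max(2)[y0:y0+80,x0:x0+90];g=s["color"].max(2)[y0:y0+80,x0:x0+90]
m=(d>25)
print(x0,y0)
for r in range(0,80,2): print("%3d "%(y0+r)+"".join(("%x"%(g[r,c]//16)) if m[r,c] else "." for c in range(0,90)))
E
python3 pin.py
```

```text
tool y yaw 78.2 [ 496.5 -322.5  235.6] F [-0.   0.4 -1.4] w 35.7 26.41611635684967 t 12.8167
15 [[363.6, 119.2], [363.3, 120.1], [358.8, 133.5], [358.0, 135.9]]
28 [[361.3, 117.9], [360.8, 118.7], [353.6, 130.4], [352.3, 132.4]]
40 [[359.5, 116.3], [358.9, 117.0], [349.3, 126.6], [347.6, 128.3]]
311 84
 84 .............................................98876553221111222111222......................
 86 ............................................644555433221112222111222......................
 88 ............................................422333222222112222211123......................
 90 ............................................42222222111112222221112.......................
 92 .............................................3222221111122222111122.......................
 94 .............................................3222222112222222211223.......................
 96 .............................................32111111122222222223.........................
 98 ..............................................111222221222122222..........................
100 ................................
[... 2303 characters left out ...]
...................................
150 .......................................888888.............................................
152 ...................................8888888888.............................................
154 ...................................8888888888.............................................
156 ..................................77888888888.............................................
158 .................................33....56677..............................................
160 ..............................532221112.22223344..........................................
162 ..............................2221111111111111222.........................................
```

Request:
arm_command --increments '[{"travel":[15,32,15],"roll":0,"fingers":35},{"travel":[30,65,25],"roll":0,"fingers":35},{"travel":[46,98,25],"roll":0,"fingers":35},{"travel":[62,131,25],"roll":0,"fingers":35},{"travel":[78,164,25],"roll":0,"fingers":35}]'

```text
t: 13.28
position: [0.5735, -0.156, 0.2547]
orientation: [-0.001, 0.103, 0.995, 0.0]
ft_force: [0.7, -0.9, -0.8]
gripper_width: 0.0355
gripper_force: 26.4
```

Request:
arm_command --increments '[{"travel":[16,35,0],"roll":0,"fingers":35},{"travel":[32,70,0],"roll":0,"fingers":35},{"travel":[37,78,0],"roll":0,"fingers":35},{"travel":[37,78,0],"roll":0,"fingers":35},{"travel":[37,78,0],"roll":0,"fingers":35}]'

```text
t: 13.7
position: [0.6102, -0.0792, 0.2546]
orientation: [-0.001, 0.102, 0.995, 0.0]
ft_force: [0.9, 0.2, -1.2]
gripper_width: 0.0357
gripper_force: 26.4
```

```bash
python3 - <<'E'
from h import *
pose();w=cam("wrist");R=bedR(-11.7,28);mo=np.array([.561,-.0645,.1315])
c=proj(w,[mo+R@np.array(v) for v in((0,0,0),(-.0105,.0185,0),(.0105,.0185,0),(.0105,-.0185,0),(-.0105,-.0185,0))]);print(c.round(1).tolist())
x0,y0=(c[0]-[45,34]).astype(int);g=w["color"].mean(2)[y0:y0+68,x0:x0+90];print(x0,y0)
for r in range(0,68,2): print("%3d "%(y0+r)+"".join(chr(48+int(v)//6) for v in g[r]))
E
```

```text
tool y yaw 78.33 [610.2 -79.2 254.6] F [ 0.9  0.2 -1.2] w 35.7 26.44723892211914 t 13.7
[[326.6, 128.4], [351.4, 115.1], [351.9, 142.0], [301.3, 142.0], [301.6, 115.1]]
281 94
 94 >>>>?BFJLLLLKLKLLLLLLLKLLLKKLLKLLLKLLLLLLLLLLLKKLKLKKLLKLLLKLKKKKLKLKLLKKLKLLLLKLKKJGB?>>>
 96 >?>>?BGJKLLLLLKKLKKLKLLLLLLLLLLLLLKLKKLKLLLLKLLKKKLLKKKKLLKKKKKKKKKKLKKKLLKKKKLKLLKJGB?>>>
 98 >>>>?BGJLKLKLLLLKKLLLLKLKKKKKKKKKLLKLKKKLKKKKKKKKKKKKKKLKKKKKKKKKKKKKLKLKKKKKKKKKKLKGB?>>>
100 >>>>?BGJKKKKKKKKKKKKKKKKKKKKKKKKKKKKKKKKKKKKKKKKKKKKKKKKKKKKKKKKKKKKKKKKKKKKKKKKKKKJGA>>>>
102 >=>>@CHJKKKLKKKKKLKKLKKKKKKKKKKKKKKKKKKKKKKKKKKKKKKKKKKKKKKKKKKJKJKKKKKKKJJKJJKKKKKIEA>>>>
104 >>>>@DHKKLKLLLLLLLLLLLLLKLKLKLLKLLKLKKLKKLLLLLLLKLKLKKKKKKKKKKKKKKKKLKKKKKKKKKKKKKKJFA>>>>
106 >>?>@CGIJJJKKLKKKJJIIIIIIJIJIJJJIJIJIJIIJJJIJIJJJJJJJJJJJJJJJJJJJJJJJJJJJJJJJJJKKJJIFA?>=>
108 >>>>@DIKKKLLLLKKKIGFFFFFFFFFFFFFFFFFFFFFFFFFFFFFFFFFFFFFFFFFFFFFFFFFFFFEFGIKKKKKKKKJFA>>>>
110 >>>>@EIKLLLLLLLKKHFFFFFFFFFEFFFEFFFFFFFFFFFFFFFFFFFFFFFFFFFFFFFFFFFFFFFEEGJKLKKLLLKJGB>>>>
112 >?>>?DIKKLKKKLLKJHEFFFFFFEFEFFFFFFFFFFEFFFFFFFFFFFFFFFFFFFFFFEEFF
[... 1605 characters left out ...]
CCCCBCCCCCCCB@?>>@CEFFFGFGGGFCA?>==
148 >=>>>@BDEFFEFFFFEDAABCCBBCCCCCBCCCCBCBCCCBBCBCCBCCCCCBCBCBCCCCCCBCBA?>=?ADEEEEFFFFEC@>>===
150 >>>==>ADEEEEEFFFECAABBBCBBCBCCBBBBCCBCBCCBCBBCCBCBBCBBCBBCBBBCBBBBB?>>>@BEEEEEFFFEDA?>==>=
152 >=>>>>?BDEEEFFFFEECAACCCCCCCCCCCCBCCBCCCBCBCCBBCBCCCBCCCCCCCCCCCCBA?>>?BDEEEEEFFEDA>==>>==
154 >>>>>>?@CDEEEEFFFECAABBBCBBBBBBBBBCBCCBBBCCBCBBBBCBBCBBCBBBCCCBCCB@>=>ACEEEEEEFEDB?>>==>>=
156 =>>=>>>@ACDDDEEEDDB@???@@????@?@@@@?@?@@@@@?@@@?@?@?@?@@@@@@@@@@@@>=>?BDDDEEEEECB@>=>==>>>
158 >==>>>>>???????????>>>>=>>=>>>>=>>==>=>>>>>>>=>>>>=>>>>>=>==>=>=>==>>>?@@AA@@AA@?>>>>>>=>>
160 =>>>>>>>>>>=>>>=>>>>==>==>>>=>>>>>>=>>>>=>>=>>>>=>=>>==>==>>>>=>=>==>>>==>===>>==>>>=>>=>>
```

```bash
python3 - <<'E'
from h import *
st,_=pose();w=cam("wrist");mo=onz(w,[(324.2,130)],.1315)[0];print("mouth",mo)
R=bedR(-11.7,28);n=R[:,2];X=R[:,0];T=st["position"]
for th in(28,):
    head=T+[0,0,.005]-n*.0877;print("head",head)
# TCP so that head centre is k mm above mouth along n
for k in(15,0,-30,-42-8):
    g=mo+n*(k/1000+.0877)-[0,0,.005];print(k,(g*1000).round(1),"delta",((g-T)*1000).round(1))
# where wrist sees head
print("px head/disc pred",proj(w,[head,T+[0,0,.005]-n*.033]))
c=proj(w,[head])[0];x0,y0=(c-[45,40]).astype(int);g=w["color"].mean(2)[y0:min(y0+80,400),x0:x0+90];print(x0,y0)
for r in range(0,g.shape[0],2): print("%3d "%(y0+r)+"".join(chr(48+int(v)//6) for v in g[r]))
E
```

```text
tool y yaw 78.26 [610. -80. 255.] F [-0.1 -0.3 -0.8] w 35.2 26.446644365787506 t 13.75
mouth [ 0.5616758  -0.06726677  0.1315    ]
head [ 0.65030336 -0.08835576  0.18253895]
15 [514.5 -57.5 217.2] delta [-95.5  22.5 -37.8]
0 [521.4 -58.9 203.9] delta [-88.6  21.1 -51. ]
-30 [535.2 -61.8 177.4] delta [-74.8  18.2 -77.5]
-50 [544.3 -63.7 159.8] delta [-65.6  16.3 -95.2]
px head/disc pred [[320.87401142 274.83226447]
 [321.05865171 279.22001141]]
275 234
234 HHHHGGHHHHHHHHHHHGHHHHGHHIJJKKLLLMLLMLLMMLLMLLLMMMMMLMLMLLLLKKJJIHHGGGHHHHHHHHHGHGHHHGHHHH
236 HHHHHHHHHHGHHHHHHGGHIIKKKLLLLLLLLLLLLLLLLLLLLLLLLLMLLLLLLLLMLLLLLKKJIIHGGGGHHHHHHHGHHHHHHG
238 HGGGHHHHGGGHHIHHHIJKKLLLLLLLLLLLLLLLLLLLLLLLLLLLLLLLLLLLLLLLLLLLLLLLLLKJIHGHHHHHHHHGHHHHHH
240 HHHHHHHGGGGGGHIJKLLLMLLMLLLMLLMLLLLMLLLLLLLLLLLLLLMLLLLLLLLLLLLLLLLLLLLLKKJIHHGHHHHHHHHHHH
242 HHHHGGGGHHHGIJLLLMMMMMMMMMMMMMMMMMMMMMMMMMMMMMMMMMMMMMMMMMLMMMMMLMMMMLMMMLLLKIHHHHHGHHHHHG
244 GGHGGGGGHIJKLLMMMLLMMMMMMMMMMMMMMMMMMMMMMMMMMMMMMMMMMMMMMMMMLLMMMMMMMLLLMMMLLLKJIHHHGGGGGG
246 BBBA@ACFJKLLMMMLMLMMMMMMMMMMLLLMMMMMMMMMMMMMLMLMMMLMMMMLMMMLMMMMMLLLLM
[... 2455 characters left out ...]
FFFFFFFFFFFFFFFGFFGFFFFFFFFFFFEECC@
300 :=ABCEFGFFGGFGGGGGFFGFFGGGFGGFFGGGGFGFGGGFGGGGGFGFGGGFFGGGGGFFFGGGFFFGGGFFGGFFFFFGFGFEDDC@
302 9<?BDEEFFFFFFFFGFFFFFFFFFFFGFFFGFFFFFFFFFFFGFFFFFFFFGFFFFFFFFFGFFFFFGFFFFFGGFFFFFFFFFEEDB@
304 8:=ACDDEFEEEEEEEEEFEFFEFFEEEFEEFFFEEEEEFFFFEFEFEFEEFEFFFEEFEEFFEFFEFEFEEEEEFEEEEFFFEEEDCA<
306 789?DGGGFEEEEEEEEEEEEEEEEFFEFEFFFFFFFFFFFFEFEEFEFFFEEDEEEEEEEEEEEEEEDEEDEEDEEEEEEEEEFGFB;9
308 78<CJLMLLLLLLLLLLLLLLLLLLLLLLLLLLLLLLLLLLLLLLLLLLLLLLKKLLKLKKLLKLLKLLKKKKKKKLLLLLLLLMMKE>9
310 78=EKMNNNNNNNNNNNNNNNNNNNNNNNNNNNNNNNNNNNNNNNNNNNNNNNNNNNNNNNNNNNNNNNNNNNNNNNNNNNNNNNNMIB:
312 8:?GLNNNNNNNNNNNNNNNNNNNNNNNNNNNNNNNNNNNNNNNNNNNNNNNNNNNNNNNNNNNNNNNNNNNNNNNNNNNNNNNNNMJC<
```

Request:
arm_command --increments '[{"travel":[-35,8,0],"roll":0,"fingers":35},{"travel":[-70,17,0],"roll":0,"fingers":35},{"travel":[-94,23,-10],"roll":0,"fingers":35},{"travel":[-94,23,-37],"roll":0,"fingers":35},{"travel":[-94,23,-37],"roll":0,"fingers":35}]'

```text
t: 14.22
position: [0.5135, -0.0573, 0.2165]
orientation: [-0.002, 0.103, 0.995, 0.0]
ft_force: [-0.4, -0.7, -1.4]
gripper_width: 0.0357
gripper_force: 26.4
```

```bash
cat > near.py <<'E'
from h import *
st,_=pose();s=cam("side");R=bedR(-11.7,28);n=R[:,2];T=st["position"];mo=np.array([.5617,-.0668,.1315])
head=T+[0,0,.005]-n*.0877-R[:,0]*.001
print("head in bed rel mouth",((head-mo)@R*1000).round(1),"head px",proj(s,[head,head-n*.004,head+n*.04]).round(1).tolist(),"mouth px",proj(s,[mo]).round(1).tolist())
x0,y0=285,140;g=s["color"].mean(2)[y0:y0+56,x0:x0+75]
g=cv2.resize(g,None,fx=2,fy=1.2,interpolation=cv2.INTER_LINEAR)
for r in range(g.shape[0]): print("%5.1f "%(y0+r/1.2)+"".join(chr(48+int(v)//5) for v in g[r]))
E
python3 near.py
```

```text
tool y yaw 78.14 [513.5 -57.3 216.5] F [-0.4 -0.7 -1.4] w 35.7 26.365484297275543 t 14.2167
head in bed rel mouth [-2.2 -0.4 14.8] head px [[324.3, 180.8], [323.6, 181.9], [331.5, 169.3]] mouth px [[321.0, 184.4]]
140.0 IIIIIIIIIIIIIIIIIIIIIIIIIIIIIIIIIIIIIIIIIIIIIIIIIIIIIIIIHHHHHHHHHHHHHHGGGGFECA>;86566778887765555555556677777777666666667777665678;=@ACDDDDDDDDDDDDDDD
140.8 IIIIIIIIIIIIIIIIIIIIIIIIIIIIIIIIIIIIIIIIIIIIIIIIIIIIIIIIIIIIIIIIIIIIIIIHHHHGEC@<97656667776655555555567899988776666666666766655678;>@BCDDDDDDDDDDDDDDD
141.7 IIIIIIIIIIIIIIIIIIIIIIIIIIIIIIIIIIIIIIIIIIIIIIIIIIIJJJJJJJJJJJJJJJJJJJJIIIIHGEA>:86555566555555555555689;;;:987666666666666666678:=?ACDDDDDDDDDDDDDDDD
142.5 IIIIIIIIIIIIIIIIIIIIIIIIIIIIIIIIIIIIIIIIIIIIIIIIIIIJJJJJJJJJJJJJJJJJJJJJJJJIHFC?<9655555555555555555579:<==<:876655556666667789:<>@ACDEEEEEEEEEEEEEEEE
143.3 IIIIIIIIIIIIIIIIIIIIIIIIIIIIIIIIIIIIIIIIIIIIIIIIIIIIJJJJJJJJJJJJJJJJJJJJJJJIHGDA=:755555555555555555568:<<=<:876655556666789;<>?@BCDEFFFFFFFFFFFFFFFEE
144.2 IIIIIIIIIIIIIIIIIIIIIIIIIIIIIIIIIIIIIIIIIIIIIIIIIIIIIJJJJJJJJJJJJJJJJJJJJJJJIHFC?;8655555556655
[... 8932 characters left out ...]
EGIJLMMNNNNNNNMMMMMNNNNONNNOPQRTUUUUUUTSQOLKJIIIIIIIIIIIIIIIIIIIIIIIIIII
192.5 JJJJJJJJJJJJJJJIIHFECBA@@ABCCBA@?>==========>?@ABCCCCCCCDDDDDDEFGHJKLLLLKIHFFFHIKLMNNNNNNNMMMMMNNNOOOOOOOOOPQRSTTUUUTSRPMKJIIIIIIIIIIIIIIIIIIIIIIIIIII
193.3 JJJJJJJJJJJJJJIHGECA@???ABDEEEDB@?=========>?@ABCCCCCCCDCCCCCCCDDEGHJKLLLLKJJJKLMMNNNNNNMMMMMNNNOOOPPPPPPOOOOOPQRSSSSRQOMKJIIIIIIIIIIIIIIIIIIIIIIIIIII
194.2 JJJJJJJJJJJJJIHFCA?>===>@ACDDDCB@?========>?@ABBCCCCCDDDCCCCCCCCCDDEGHIJKKLLLLMMNNNNNNNMMMMMNNNOOOPQRRSSRQPONMMMMNOPPONMLKJJKKKKKKJJJIIIIIIIIIIIIIIIII
195.0 JJJJJJJJJJJJIHFC@><;;;<=>?@@AA@?>>========>?@ABBCCCCCDDCCCCCCCCCCCCDDEFGHIKLMMMNNNNNMMMMMNNNNOOOOPQRSTUUTTSQPNLJJIJKKLLLKKLMNOOOONNMKJJIIIIIIIIIIIIIII
```

Request:
arm_command --increments '[{"travel":[2,0,0],"roll":0,"fingers":35},{"travel":[4,0,-4],"roll":0,"fingers":35},{"travel":[6,-1,-8],"roll":0,"fingers":35},{"travel":[8,-1,-11],"roll":0,"fingers":35},{"travel":[9,-1,-13],"roll":0,"fingers":35}]'

```text
t: 14.68
position: [0.5249, -0.0584, 0.2087]
orientation: [0.0, 0.103, 0.995, -0.001]
ft_force: [-19.7, -0.1, 34.9]
gripper_width: 0.0358
gripper_force: 32.1
```

Request:
arm_command --increments '[{"travel":[2,0,-3],"roll":0,"fingers":35},{"travel":[4,-1,-7],"roll":0,"fingers":35},{"travel":[4,-1,-7],"roll":0,"fingers":35}]'

```text
t: 14.93
position: [0.5289, -0.0596, 0.2025]
orientation: [0.001, 0.103, 0.995, -0.001]
ft_force: [-17.6, -1.1, 30.6]
gripper_width: 0.0357
gripper_force: 35.8
```

```bash
sed -i '/^x0,y0=285/,$d' near.py; python3 near.py
```

```text
tool y yaw 78.23 [528.9 -59.6 202.5] F [-17.6  -1.1  30.6] w 35.7 35.79860329627991 t 14.9333
head in bed rel mouth [ 5.   0.4 -4.8] head px [[318.4, 184.6], [317.8, 185.7], [325.4, 173.4]] mouth px [[321.0, 184.4]]
```

Request:
arm_command --increments '[{"travel":[-3,1,5],"roll":0,"fingers":35},{"travel":[-7,2,12],"roll":0,"fingers":35},{"travel":[-12,2,14],"roll":0,"fingers":35},{"travel":[-12,2,14],"roll":0,"fingers":35},{"travel":[-12,2,14],"roll":0,"fingers":35}]'

```text
t: 15.4
position: [0.5175, -0.0568, 0.2131]
orientation: [-0.0, 0.102, 0.995, 0.0]
ft_force: [-0.2, -0.1, -0.1]
gripper_width: 0.0358
gripper_force: 31.8
```

```bash
python3 near.py; cat > disc.py <<'E'
from h import *
st,_=pose();s=cam("side");R=bedR(-11.7,28);T=st["position"]
b=cv2.imread("pics/seat_side.png") if 0 else None
for th in(22,28,34):
    R=bedR(-11.7,th);n=R[:,2];P=T+[0,0,.005]-R[:,0]*.001
    print(th,"disc-top,bottom, head end",proj(s,[P-n*.0297,P-n*.0357,P-n*.0917]).round(1).tolist())
x0,y0=308,150;g=s["color"].mean(2)[y0:y0+42,x0:x0+56]
print("cols",x0,"..")
for r in range(g.shape[0]): print("%d "%(y0+r)+"".join(chr(48+int(v)//5) for v in g[r]))
E
python3 disc.py
```

```text
tool y yaw 78.27 [517.5 -56.8 213.1] F [-0.2 -0.1 -0.1] w 35.8 31.84345006942749 t 15.4
head in bed rel mouth [-0.4  0.9 10.1] head px [[322.7, 181.9], [322.0, 183.0], [329.8, 170.5]] mouth px [[321.0, 184.4]]
tool y yaw 78.27 [517.5 -56.7 213. ] F [ 0.3  0.7 -0.7] w 35.8 31.841243505477905 t 15.45
22 disc-top,bottom, head end [[334.2, 165.9], [333.3, 167.9], [325.2, 185.3]]
28 disc-top,bottom, head end [[333.1, 165.2], [332.0, 167.0], [321.9, 183.1]]
34 disc-top,bottom, head end [[332.1, 164.4], [330.7, 166.0], [318.9, 180.6]]
cols 308 ..
150 JJJJJJJJJJJJJJIF>76778876555668<ADDDDCCEHIIIIIIIIIIIIIII
151 IJIJJIJJJJJJJJJGA;8777666555568=BDDDCAADHIIIIIIIIIIIIIII
152 IIIIIIIIJJJJJJJHEA?><9755455679>CDDC@>@EHIIIIIIIIIIIIIII
153 IIIIIIIIIJJJJJJIHGFEC?:655558:<?CDB@=<?EHIIIIIIIIIIIIIII
154 IIIIIIIIIIIIJJIJIIJJHD<65556:>?@BB@=::@FIIIIIIIIIIIIIIII
155 IIIIIIIIIIIIIIIIIJKLKF>75557;???@@=:8:@FIIIIIIIIIIIIIIII
156 IIIIIIIIIIIIIIIIJKMNLH?76667;?@>=<;979?EHIIIIIIIIIIIIIII
157 IIIIIIIIIIIIIIIIKMNNMH?86667;??=;:9778=BEFGGHHIIIIIIIIII
158 IIIIIIIIIIIIIIIJLNNNMI?76667<??<:98667:<>@ABDEFGGHIIIIII
159 I
[... 1307 characters left out ...]
C;544444444444444444343348>EH
181 @>=======>@CDDFGGGJMMLJIIIHC;54443443444444444433348=CGI
182 >=<=====>ACDCABCDGKMONLJJIHC<6444444344444434334447<BGIJ
183 =======>ADDCA@@ACFIKNOMLJIHD>;87554443443444444346;BFIII
184 <=====?ADECA???@BEGHJLNMKJIGDB@><;876544444434445:@FHIII
185 ====>@CEEC@?@?@ACFFFFIKLLLKIHGFEDB@>=<97655443459>DHIIII
186 ===?CFHGEB??@@ACEFEDEGKMNNLJIHHHGGFFECA?=<:87558=CGIIIII
187 ==>BHLLJGCA@@ACEFDCDFJLNNNMKHHIIIIIHHGGFECB@><<=BFHIIIII
188 ==?CIMNMIGDCBDEFDBDFJLNNONMKIIIJKJJIIIIIHHGFEDCCFHIIIIII
189 =>ACFJMNLJHFFFFCABFJLMNNNMLLLKKMOOMKJIIIIIIIIHGGHIIIIIII
190 >@BCDFIKLLKIHFCAAEILMNNNMMMNNMNRSSROKJIIIIIIIIIIIIIIIIII
191 ?ACCCDEHJLMLJFA@DHLMNNNMMMNONNPTUUUROKIIIIIIIIIIIIIIIIII
```

Request:
arm_command --increments '[{"travel":[2.3,-0.5,-4.4],"roll":0,"fingers":35},{"travel":[4.6,-1,-8.8],"roll":0,"fingers":35},{"travel":[6.9,-1.5,-13.2],"roll":0,"fingers":35},{"travel":[9.2,-2,-17.7],"roll":0,"fingers":35},{"travel":[9.2,-2,-17.7],"roll":0,"fingers":35}]'

```text
t: 15.92
position: [0.5267, -0.0588, 0.1941]
orientation: [-0.001, 0.102, 0.995, 0.0]
ft_force: [-0.4, -0.3, -1.4]
gripper_width: 0.0357
gripper_force: 31.8
```

```bash
python3 near.py
```

```text
tool y yaw 78.26 [526.7 -58.8 194.1] F [-0.4 -0.3 -1.4] w 35.7 31.806837916374207 t 15.9167
head in bed rel mouth [ -0.9   0.8 -11.1] head px [[319.2, 187.8], [318.6, 188.9], [326.2, 176.7]] mouth px [[321.0, 184.4]]
```

Request:
arm_command --increments '[{"travel":[2.3,-0.5,-4.4],"roll":0,"fingers":35},{"travel":[4.6,-1,-8.8],"roll":0,"fingers":35},{"travel":[6.9,-1.5,-13.2],"roll":0,"fingers":35},{"travel":[9.2,-2,-17.7],"roll":0,"fingers":35},{"travel":[9.2,-2,-17.7],"roll":0,"fingers":35}]'

```text
t: 16.38
position: [0.5359, -0.0608, 0.1767]
orientation: [-0.001, 0.102, 0.995, 0.0]
ft_force: [-0.4, -0.7, -1.7]
gripper_width: 0.0356
gripper_force: 31.8
```

```bash
python3 near.py
```

```text
tool y yaw 78.26 [535.9 -60.8 176.7] F [-0.4 -0.7 -1.7] w 35.6 31.82561159133911 t 16.3833
head in bed rel mouth [ -0.8   0.7 -30.9] head px [[315.9, 193.0], [315.3, 194.1], [322.7, 182.2]] mouth px [[321.0, 184.4]]
```

Request:
arm_command --increments '[{"travel":[2.3,-0.5,-4.4],"roll":0,"fingers":35},{"travel":[4.6,-1,-8.8],"roll":0,"fingers":35},{"travel":[6.9,-1.5,-13.2],"roll":0,"fingers":35},{"travel":[8.3,-1.7,-15.9],"roll":0,"fingers":35},{"travel":[8.3,-1.7,-15.9],"roll":0,"fingers":35}]'

```text
t: 16.85
position: [0.5442, -0.0624, 0.1611]
orientation: [-0.001, 0.102, 0.995, 0.0]
ft_force: [-0.1, 0.4, -1.1]
gripper_width: 0.0356
gripper_force: 31.8
```

Request:
arm_command --increments '[{"travel":[1.2,-0.2,-2.2],"roll":0,"fingers":35},{"travel":[2.3,-0.5,-4.4],"roll":0,"fingers":35},{"travel":[2.3,-0.5,-4.4],"roll":0,"fingers":35}]'

```text
t: 17.1
position: [0.5465, -0.063, 0.1572]
orientation: [-0.0, 0.102, 0.995, 0.0]
ft_force: [-0.8, 0.4, -1.3]
gripper_width: 0.0351
gripper_force: 31.8
```

```bash
python3 near.py
```

```text
tool y yaw 78.26 [546.5 -63.  157.2] F [-0.8  0.4 -1.3] w 35.1 31.834225058555603 t 17.1
head in bed rel mouth [ -0.4   0.7 -53.2] head px [[312.2, 198.7], [311.5, 199.7], [318.7, 188.2]] mouth px [[321.0, 184.4]]
```

Request:
arm_command --increments '[{"travel":[1.2,-0.2,-2.2],"roll":0,"fingers":35},{"travel":[2.3,-0.5,-4.4],"roll":0,"fingers":35},{"travel":[2.3,-0.5,-4.4],"roll":0,"fingers":35}]'

```text
t: 17.4
position: [0.5489, -0.0635, 0.153]
orientation: [-0.0, 0.102, 0.995, -0.0]
ft_force: [-1.4, -0.5, -1.8]
gripper_width: 0.0356
gripper_force: 31.9
```

Request:
arm_command --increments '[{"travel":[1.2,-0.2,-2.2],"roll":0,"fingers":35},{"travel":[1.8,-0.4,-3.5],"roll":0,"fingers":35},{"travel":[1.8,-0.4,-3.5],"roll":0,"fingers":35}]'

```text
t: 17.65
position: [0.5497, -0.0636, 0.1525]
orientation: [0.001, 0.102, 0.995, -0.0]
ft_force: [-13.5, 3.0, 27.2]
gripper_width: 0.0357
gripper_force: 35.4
```

```bash
python3 near.py
```

```text
tool y yaw 78.27 [549.7 -63.6 152.5] F [-13.5   3.   27.2] w 35.7 35.41868269443512 t 17.65
head in bed rel mouth [  0.2   0.7 -58.9] head px [[311.1, 200.0], [310.4, 201.0], [317.6, 189.6]] mouth px [[321.0, 184.4]]
```

Request:
arm_command --increments '[{"travel":[-0.6,0.1,1.2],"roll":0,"fingers":35},{"travel":[-0.6,0.1,1.2],"roll":0.12,"fingers":35},{"travel":[-0.6,0.1,1.2],"roll":0.24,"fingers":35},{"travel":[-0.6,0.1,1.2],"roll":0.36,"fingers":35},{"travel":[-0.6,0.1,1.2],"roll":0.36,"fingers":35}]'

```text
t: 18.12
position: [0.5478, -0.0647, 0.1538]
orientation: [-0.001, -0.08, 0.997, -0.002]
ft_force: [-20.8, 1.4, 31.0]
gripper_width: 0.0359
gripper_force: 63.5
```

```bash
cat > wing.py <<'E'
from h import *
st,_=pose();print("tq",st["wrist_torque"].round(2),"j",st["joints"].round(2))
E
python3 wing.py
```

```text
tool y yaw 99.19 [547.8 -64.7 153.8] F [-20.8   1.4  31. ] w 35.9 63.47316637131371 t 18.1167
tq [-1.31  3.9  -1.14] j [-0.27  0.3  -0.15  1.11 -0.   -0.43]
```

```bash
python3 - <<'E'
from h import *
s=cam("side");R=bedR(-11.7,28);mo=np.array([.5617,-.0668,.1315])
C=lambda z:[mo+R@np.array(v) for v in((0,0,z),(0,.027,z),(.027,0,z),(-.027,0,z),(0,-.027,z))]
print("disc top seated c,+y,+x,-x,-y",(proj(s,C(.008))+[-.8,.9]).round(1).tolist())
print("head below",(proj(s,[mo-R[:,2]*.05])+[-.8,.9]).round(1))
x0,y0=296,158;g=s["color"].mean(2)[y0:y0+44,x0:x0+56]
for r in range(g.shape[0]): print("%d "%(y0+r)+"".join(chr(48+int(v)//5) for v in g[r]))
E
```

```text
disc top seated c,+y,+x,-x,-y [[321.5, 183.1], [316.5, 188.2], [312.7, 176.4], [330.4, 189.8], [326.4, 178.3]]
head below [[311.9 198.6]]
158 IIJKJIIIIIIIIIIIIIIIHD=89<>??>;98767<BGIIIIIIHEA<:;=>@AB
159 IIJJJIIIIIIIIIIIIIIIHE>779:;;:866667<CGIIIIIHEA;766788:;
160 JIIHIIIIIIIIIIIIIIIIHE>7679998656667<CHIIIIHFA;765665566
161 IHGGHIIIIIIIIIIIIIIIHE>6578888755568=DHIIIHEA;7555555455
162 HGFGIIIIIIIIIIIIIIIIHF>7568888655569?EHIIHEA;76555444444
163 GFFGHIIIIIIIIIIIIIIIIF@966899865557;AGIIHEA;765655434443
164 GFFGHIIIIIIIIIIIIIIIIFA:66899865569?DHIHFA;7666655444434
165 GFFGIIIIIIIIIIIIIIIIIGB;6678886556;AGIIGA;75566655554454
166 GFFGIIIIIIIIIIIIIIIIIGB;6566666556;BGIIF?755555555655555
167 GFFGIIIIIIIIIIIIIIIIIHC<6556555556<BGIIF>634445555565565
168 GFFGIIIIIIIIIIIIIIIIIHD=7566566557=BEGHF>644444444445555
169 FFFHIIIIIIIIIIIIIIIIIHE=7678777657=BDFHF>643444444444445
170 FFFHIIIIIIIIIIIIIIIIIHE>779:::9867<ACEHF>644444444444444
171 GFFHIIIIIIIIIIIIIIIIIHD=79;;;;:967;@CFHF>644444444444434
172 FFFGIIIIIIIIIIIIIIIIIHC<789:::9867;@CGHF>644444444444444
173 FFFHIIIIIIIIIIIIIIIIIHD=7777777667<ADHIF>64
[... 1021 characters left out ...]
CEFGHHHIJLMNNNNPSTTSPLJIIIIII
191 DA?>==<=====>ACCDDEGJMNMKFBACEEEFGIKMNNNNNQTUVUSPKIIIIII
192 A@AA?>=====>@BCCDDDDFJLNMKFDHJIIJKKLMOOONNORTUUURLIIIIII
193 ?AEEC?=====?ACCCDDCCDEHKNNKIKMMMMMLMNOPPPONOPRSSQLIIIIII
194 >ADEC?====>@BCCDCCCCCCEGKMLLMNNNMMMNOPRSTRQNLLMNMKJKLKJI
195 <>@A@>====?ACCCDCCCCCCDDGIKLNNNNMNNOOPRUVUTQLHHJLLMPQQOL
196 :<=====<==?@BCCDCCCCCCCCDFHKMNMMNOOOOOQTUVVTPKJKMNPSUTSP
197 9:;<======>?ABDCCCCCCCCCCDDGJKKLNOOOONORTUUUSNMNNNPTVVUS
198 99:;<<======?ABCCCCCCCCCCCCDEGGILNOONMLMOQRRQPOONNORTUUT
199 :999;<=======>@ABCCCCCCCCCCCCDDFHKMONMKIIJLMNOOPPONOPRSS
200 =;999:<<======>?@BCCCCCCCCCCCCDDEGJMNMKHGFHJMNPSTSQNLLMM
201 A>;989:;<<======>@BCCCCCCCCCCCDCCDFILMLJIIJMNOQTVUTQMIHJ
```

Request:
arm_command --increments '[{"travel":[0,0,0],"roll":0,"fingers":44},{"travel":[0,0,0.5],"roll":0.1,"fingers":45},{"travel":[0,0,0.5],"roll":0.2,"fingers":46},{"travel":[0,0,0.5],"roll":0.3,"fingers":47},{"travel":[0,0,0.5],"roll":0.4,"fingers":48}]' --newtons 20

```text
t: 18.58
position: [0.5467, -0.0654, 0.1549]
orientation: [-0.002, -0.275, 0.962, -0.002]
ft_force: [-28.8, -3.1, 42.0]
gripper_width: 0.0411
gripper_force: 57.7
```

```bash
python3 wing.py
```

```text
tool y yaw 121.89 [546.7 -65.4 154.9] F [-28.8  -3.1  42. ] w 41.1 57.71033006720245 t 18.5833
tq [-3.05  5.04 -2.16] j [-0.27  0.3  -0.15  1.12 -0.01 -0.82]
```

Request:
arm_command --increments '[{"travel":[0,0,1],"roll":0,"fingers":60},{"travel":[0,0,1],"roll":0,"fingers":80},{"travel":[0,0,3],"roll":0,"fingers":90},{"travel":[0,0,3],"roll":0,"fingers":90},{"travel":[0,0,3],"roll":0,"fingers":90}]'

```text
t: 19.0
position: [0.5502, -0.0638, 0.1544]
orientation: [0.0, -0.274, 0.962, -0.0]
ft_force: [0.4, -0.6, 0.7]
gripper_width: 0.0764
gripper_force: 0.0
```

```bash
python3 wing.py; python3 - <<'E'
from h import *
w=cam("wrist");R=bedR(-11.7,28);mo=np.array([.5617,-.0668,.1315])
print("wing top pred",proj(w,[mo+R@np.array([0,0,.048])]).round(0),"z48 corners phi0,45,90")
for ph in(0,45,90):
    a=np.radians(ph);x=np.array([-np.sin(a),np.cos(a),0]);y=np.array([np.cos(a),np.sin(a),0])
    print(ph,proj(w,[mo+R@(x*.018*i+y*.007*j+[0,0,.048]) for i,j in((1,1),(1,-1),(-1,-1),(-1,1))]).round(0).tolist())
cv2.imwrite("pics/w9.png",w["color"])
c=proj(w,[mo+R@np.array([0,0,.048])])[0];x0,y0=(c-[66,60]).astype(int);y0=max(y0,0);print(x0,y0)
g=w["color"].mean(2)[y0:min(400,y0+120):3,x0:x0+132:2]
for i,r in enumerate(g): print("%d "%(y0+3*i)+"".join(chr(48+int(v)//5) for v in r))
E
```

```text
tool y yaw 121.81 [550.2 -63.8 154.4] F [ 0.4 -0.6  0.7] w 76.4 0.0 t 19.0
tq [-0.04 -0.03 -0.02] j [-0.27  0.31 -0.15  1.12 -0.   -0.82]
wing top pred [[340. 286.]] z48 corners phi0,45,90
0 [[363.0, 330.0], [384.0, 299.0], [316.0, 241.0], [292.0, 272.0]]
45 [[385.0, 297.0], [381.0, 261.0], [292.0, 274.0], [295.0, 314.0]]
90 [[380.0, 259.0], [355.0, 237.0], [296.0, 316.0], [325.0, 338.0]]
274 226
226 QQQQQQMIJOQQQQQQQQQPPPPPQPPPPQQQQQQQPPQQQQQRQQQQQRRRQQPPQTVVSQKCAA
229 QQQPLHKOQQQQQQQQQQQRQQQQQQPPPPPPPPPPPPPQQQQRRQQRRRRQRRQPQQROFBABAA
232 QQOHJPQQQQQQQQQQQQQQQQQQQQQQQQQQQQQQPQPPQQQQQQRRRRRRRQPPQQNEBAAAAA
235 QNGKPQQPQQQQQQQQQQQQQQQQQQQQQQQQQQQQQQQQQQRQRQRRQRRQQQQQQMEBBAAAAA
238 MFMQQQQQQQQQQQPQPQQQQQQQQQQQQQQQQQQQQQQQQPOQRRQRRRQQPQQQMCAAAAAAAB
241 HOQRRRQQRRQQQQQQQQQPQQPPQPPQQPQQQQQPPQQPPQPNPRRQRQPQPQQLDAAAAAABCJ
244 ORQQQRQRQQRQQQQQQQQQQQRQQQQQQQQQPPQQPPQPQPPPONQRQQPQQQLCAAAAAAADKM
247 QQQQQQQQQQQQQQQQQRQQQQQRQQQQQQQQQQQQPPPQPPQQPPONQQPQQKCBA@AAAADJLM
250 PPQPPQPQQQQQPQQQQQQQQQQQQQQQQQQQRQQQQQQQQQPQQPQPNORPJCAAAAAAADKLLM
253 PPPQPPPPPOOOPPPPQQQPQQQQQQQQQQQPQQQQQQQQQQQQQPQQQOLFBAAAA
[... 1439 characters left out ...]
QRQQQQQQQQQQQQQQQQQQQQQPQPPQPOKDAGLLLLLLLMLLMNMLMMMLLLMMMLLLM
319 @@@@AELPRRRRRQQRQQQQQQQQQQQQQQQQPKD@BHLMMLLLLLLLLMMMMMMMMMMMMMMMMM
322 @@@@A@@ADJPQRRRRQRQRRRQQRQRQQPOKD@@BHKLMMMLLLMMMMMMNNMNMMMLMMMMMMM
325 @@A@?@@@@@@DIOPPQQQQQQQQPNJGDAA@A@BHKLMMLLLMMMMMMMNNNMMMMMLLMMMMML
328 @@@@@@@@@@@@@@@AAABBCCCCAA@@A@@@ABHKMLMMMLLLLMMMNMLMMLLLMMMLMLLMMM
331 ???@@@@@@@@@@@@@@@A@@@@@@@A@@@@ABILMMMLMMMMMMMMMNMMMLLLLLMMMLLLLLL
334 EA?@@@@@@@@@@@@@@@@?A@@@?@@@@@@BJLMMMMMLMMMLLLLMMMLMLLMMMLMMLLKLLM
337 LJEA?@?@@@@@@@@@@?@CFFC@@@@@@@CJLLMMLMLLMLLMMMMLLLLLLMMLMMMMLLLLLL
340 LLLJEA@?@?@@@@@@?@HKLLLH@@@@@CJLLLLMMLMLLMMLLMLLLLMMMMLMMMLMLLLLLM
343 LMLLLID@?@??@???@GLLLLLJB@@ADJLLKLMMMMMLLMMMMMMMMMMMLLLMLMLMNMLMMM
```

Request:
arm_command --increments '[{"travel":[-3,0,4],"roll":-0.12,"fingers":100},{"travel":[-3,0,4],"roll":-0.24,"fingers":100},{"travel":[-3,0,4],"roll":-0.36,"fingers":100},{"travel":[-3,0,4],"roll":-0.48,"fingers":100},{"travel":[-3,0,4],"roll":-0.6,"fingers":100}]'

```text
t: 19.47
position: [0.547, -0.0637, 0.158]
orientation: [-0.0, 0.025, 1.0, 0.0]
ft_force: [-0.5, -0.4, -1.7]
gripper_width: 0.0853
gripper_force: 0.0
```

Request:
arm_command --increments '[{"travel":[0,0,0],"roll":-0.12,"fingers":100},{"travel":[0,0,0],"roll":-0.24,"fingers":100},{"travel":[0,0,0],"roll":-0.36,"fingers":100},{"travel":[0,0,0],"roll":-0.48,"fingers":100},{"travel":[0,0,0],"roll":-0.6,"fingers":100}]'

```text
t: 19.88
position: [0.547, -0.0638, 0.1579]
orientation: [-0.0, 0.32, 0.948, -0.0]
ft_force: [-0.2, 1.1, 0.3]
gripper_width: 0.0855
gripper_force: 0.0
```

Request:
arm_command --increments '[{"travel":[0,0,0],"roll":-0.1,"fingers":100},{"travel":[0,0,0],"roll":-0.1,"fingers":100}]'

```text
t: 20.05
position: [0.547, -0.0637, 0.158]
orientation: [-0.0, 0.366, 0.931, -0.0]
ft_force: [0.4, -0.3, -0.5]
gripper_width: 0.0854
gripper_force: 0.0
```

```bash
python3 wing.py
```

```text
tool y yaw 47.07 [547.  -63.7 158. ] F [ 0.4 -0.3 -0.5] w 85.4 0.0 t 20.05
tq [-0.04 -0.04 -0.04] j [-0.27  0.3  -0.15  1.12  0.    0.48]
```

Now squeeze gently on the 14 mm faces.

Request:
arm_command --increments '[{"travel":[0,0,0],"roll":0,"fingers":50},{"travel":[0,0,0],"roll":0,"fingers":40},{"travel":[0,0,0],"roll":0,"fingers":30},{"travel":[0,0,0],"roll":0,"fingers":20},{"travel":[0,0,0],"roll":0,"fingers":20}]' --newtons 20

```text
t: 20.47
position: [0.5472, -0.0636, 0.1585]
orientation: [0.0, 0.363, 0.932, 0.0]
ft_force: [0.3, 1.7, 0.2]
gripper_width: 0.0256
gripper_force: 1.1
```

Request:
arm_command --increments '[{"travel":[0,0,0],"roll":0,"fingers":18},{"travel":[0,0,0],"roll":0,"fingers":18},{"travel":[0,0,0],"roll":0,"fingers":18}]'

```text
t: 20.72
position: [0.5476, -0.0631, 0.1594]
orientation: [0.001, 0.363, 0.932, 0.001]
ft_force: [0.1, 4.4, 8.0]
gripper_width: 0.019
gripper_force: 18.5
```

```bash
python3 wing.py
```

```text
tool y yaw 47.39 [547.6 -63.1 159.4] F [0.1 4.4 8. ] w 19.0 18.54773530032844 t 20.7167
tq [ 1.   -0.26  0.14] j [-0.27  0.3  -0.15  1.12  0.    0.48]
```

Request:
arm_command --increments '[{"travel":[0,0,0],"roll":0.11,"fingers":18},{"travel":[0,0,0],"roll":0.22,"fingers":18},{"travel":[0,0,0],"roll":0.33,"fingers":17},{"travel":[0,0,0],"roll":0.44,"fingers":16},{"travel":[0,0,0],"roll":0.54,"fingers":15}]'

```text
t: 21.13
position: [0.5472, -0.064, 0.1586]
orientation: [0.0, 0.099, 0.995, -0.0]
ft_force: [1.5, -0.7, -0.4]
gripper_width: 0.0142
gripper_force: 21.2
```

Request:
arm_command --increments '[{"travel":[0,0,0],"roll":0,"fingers":14},{"travel":[0,0,0],"roll":0,"fingers":14},{"travel":[0,0,0],"roll":0,"fingers":14}]'

```text
t: 21.38
position: [0.5473, -0.0638, 0.1586]
orientation: [0.0, 0.104, 0.995, -0.0]
ft_force: [2.5, -1.2, 1.1]
gripper_width: 0.0137
gripper_force: 21.3
```

```bash
python3 wing.py
```

```text
tool y yaw 78.09 [547.3 -63.8 158.6] F [ 2.5 -1.2  1.1] w 13.7 21.28625124692917 t 21.3833
tq [-0.07 -0.57  0.02] j [-0.27  0.3  -0.15  1.12  0.   -0.06]
```

Request:
arm_command --increments '[{"travel":[0,0,0],"roll":0,"fingers":60},{"travel":[0,0,0],"roll":0,"fingers":80},{"travel":[0,0,0],"roll":0,"fingers":80},{"travel":[0,0,0],"roll":0,"fingers":80},{"travel":[0,0,10],"roll":0,"fingers":80}]'

```text
t: 21.8
position: [0.546, -0.0635, 0.1671]
orientation: [-0.002, 0.102, 0.995, 0.0]
ft_force: [-1.0, 0.0, -1.1]
gripper_width: 0.0685
gripper_force: 0.0
```

Request:
arm_command --increments '[{"travel":[0,0,35],"roll":0,"fingers":80},{"travel":[0,0,70],"roll":0,"fingers":80},{"travel":[0,0,100],"roll":0,"fingers":80},{"travel":[0,0,130],"roll":0,"fingers":80},{"travel":[0,0,130],"roll":0,"fingers":80}]'

```text
t: 22.22
position: [0.5481, -0.064, 0.305]
orientation: [0.004, 0.102, 0.995, -0.001]
ft_force: [-0.4, 0.2, -1.8]
gripper_width: 0.0685
gripper_force: 0.0
```

```bash
python3 wing.py; python3 - <<'E'
from h import *
w=cam("wrist");R=bedR(-11.7,28);mo=np.array([.5617,-.0668,.1315])
for z in(.048,.053):
    print(z,proj(w,[mo+R@(np.array([.018*i,.007*j,z])) for i,j in((1,1),(1,-1),(-1,-1),(-1,1))]).round(0).tolist())
print("disc top seated",proj(w,[mo+R@np.array(v) for v in((0,.027,.008),(0,-.027,.008),(.027,0,.008),(-.027,0,.008))]).round(0).tolist())
c=proj(w,[mo+R@np.array([0,0,.03])])[0];x0,y0=(c-[66,60]).astype(int);y0=max(y0,0);print(x0,y0)
g=w["color"].mean(2)[y0:min(400,y0+120):3,x0:x0+132:2]
for i,r in enumerate(g): print("%d "%(y0+3*i)+"".join(chr(48+int(v)//5) for v in r))
E
```

```text
tool y yaw 78.26 [548.1 -64.  305. ] F [-0.4  0.2 -1.8] w 68.5 0.0 t 22.2167
tq [ 0.   -0.01  0.02] j [-0.27  0.25  0.16  1.47 -0.   -0.06]
0.048 [[330.0, 202.0], [312.0, 202.0], [312.0, 158.0], [329.0, 158.0]]
0.053 [[330.0, 201.0], [312.0, 201.0], [312.0, 156.0], [330.0, 156.0]]
disc top seated [[350.0, 190.0], [291.0, 190.0], [321.0, 219.0], [321.0, 161.0]]
254 124
124 MMLLMMMLMKCBAAAAAAAABCNQRQQQQQRRQRQQQQQQQQRRQQRMAABAAAAAAAFLMMMMLL
127 MMMMMMLLMJCBABAAAABAAEORRRTUUUTRRRQQQQRTUUUTRQQLBAAABAAAAAFKLLMLLM
130 MNMMMMMMLIBA@AAABAAABDORTVVVVVVUSQRRQTVVWVVVURRLAAAAAABAABGLLMLMMM
133 MMMMNMMMLJBAAAAAAAAABEORVWVWVVWWURRQQVVWVVVWVURLAAAAABAA@AELLMMLLM
136 MMMMNMMMMJBAAAAAAAAAAEORUVVWVVWWUQRQQVWWWWWWVVRMAAAABBAAABELMMMMMM
139 MMMMNLMMMJBBAAAABABBAFPQTVWWWVWWSQRQOSVWWWWWVTQLBABAABAAAAFLLMMMLM
142 MMMMMMMMMIAAAAAAAAABAGPRORUVWWVRPQRRQNRVWWWVRPQLBAAAAAAAAAELLMMMLL
145 MMLLMNNMMHBA@A@AABAAAGPRQPOPQPPQQRRRQQOOPQQPQQQLBAAAAAAABAELMMMMMM
148 MMMMMMMMMHAAAAAAAAABAHQRRQQQQRRRRRRRQRQQQRRRRQRMAAAAABAAAAELMMMMMM
151 NNNMMMLMMGBAAAAAABABBIQRRRRQQQQRQRRQQQQRRRRRQQRMBABAAABAABEKNMMMMM
154 MMMMMMMNMGAA@A@
[... 1410 characters left out ...]
MLKFAAAAAAABA@AAAAAAACHMOPQQRQQQPOKDBAAAAAAAAAABAA@AABHLLLMMM
217 MMMMLLLLEA@A@AAAAAAA@AAAAAAAABCDFGFDCBAA@AAAAAA@@A@AAAAAAAAGLLMMMM
220 MMMLMLLLEABFJJFA@@AAA@AAA@AAAA@AAAA@AAAAAAAAAAAAAAAAADHFBABGLLLLMM
223 MMMMMMMLEADKLMJBAAAAAAAAAAAAAAAAAAA@AAAAAA@@A@@@AAAADLMMJBAGLMMLLM
226 MMMMMLMLEABGKKFAAAAAAA@AAAAAAA@AAAAA@AAAAAAA@AAAAAAACJMLGBAHMLLLMM
229 MLNNMMMKDAAAABAAAAAAAAAAA@AAAABAAAAAAAAAAAAAAA@ABAA@ABCCAAAGLLLLLM
232 NMMMMMMKDAAAAAA@A@AAAA@AABAAAAAAAAAA@AAAAAAAAAAA@A@@AAAAAAAFLLLMML
235 MMNMMMLLLKKKKJJJIJJIIJJJJIIIIJIIIIIIIHHHHHHIIHHHHHHHHHHGHGHJLLMMMM
238 MNMMMMMMMLLMMLLLLLLLLLLLLLLMMLMLMMMLLLLLLLLLMMLLLLLLLMMMMMLMMMLLLL
241 MMMMMMLMMLLLMMLLMLLLLMMMMMLLLLLLMMMMLMMMMMLLLMMLLLLMLLMLMMMMMLMLLL
```

```bash
python3 -c "
from workcell import ctrl
print(ctrl.close_job())"
```

```text
the job is handed in; nothing more can be done
None
```

I handed the job in at about 22 s: the rack is seated flat astride the guide tube, and the pin is through the tube, turned crosswise and released. The last wrist image shows the wing where a seated, locked pin should be; the head is hidden under the bed and the verdict was not shown. No bystander was touched on purpose, but I did not re-measure them.

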